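Turn the potato slabs and send the tray to be seasoned

TASK

First draw the empty tray all the way back along its rail to the stop at the loading station. With it there, turn over every potato slab lying on the paper and lay them side by side on the tray, crumbed face down and plain face up (the little turning stand may be used to change grip). Then push the loaded tray along the rail until it clicks into the seasoning station, and leave the jar, shaker and bowl alone.

Things in the scene. Friction and masses are not known exactly. Their poses are not given: they have to be found in the camera images.
- slab0: one crumbed potato slab, rigid, 56 x 70 x 14 mm (its x, y, z), 70 g; origin at its centre; its z axis points out of the crumbed, seasoned brown face, the other face is plain and pale with two score lines. Absent ones read None from the start.
- slab1: one crumbed potato slab, rigid, 56 x 70 x 14 mm (its x, y, z), 70 g; origin at its centre; its z axis points out of the crumbed, seasoned brown face, the other face is plain and pale with two score lines. Absent ones read None from the start.
- slab2: one crumbed potato slab, rigid, 56 x 70 x 14 mm (its x, y, z), 70 g; origin at its centre; its z axis points out of the crumbed, seasoned brown face, the other face is plain and pale with two score lines. Absent ones read None from the start.
- tray (a joint): travel in m of the carrier tray along its rail, towards the rail's +y: 0 = against the stop at the loading station, 0.200 = in the sprung detent of the seasoning station, 0.225 = far stop. It slides with about 2 N of friction and stays where it is left; the detent takes some 3 N more.
- tray_floor (a point): centre of the upper face of the tray's floor, 30 mm above the counter. The flat aluminium floor is 130 mm (x) by 264 mm (y, along the rail); end lips at y = +-135 mm stand 8 mm above it, the long sides have none. A small black pointer on the tray's near edge (-x) faces one of two black tabs beside the rail when the tray is at a station.
- tray_grip (a point): middle of the tray's upright black handle block, 4 mm below its top; the block is 44 mm (x) by 14 mm (y), stands 36 mm above the tray floor, beyond the tray's -y end, 165 mm from the tray's middle. Axes as the tray's.
- station_load (a point): fixed point where tray_floor lies when the tray is at the loading station; y axis along the rail
- station_season (a point): fixed point where tray_floor lies when the tray is at the seasoning station
- stand_seat (a point): fixed steel turning stand: an L reclined 10 deg in which a slab stands on its 56 mm edge, leaning to the stand's +y. Point: inner corner of the L, 17 mm above the counter; z is vertical. Back (on +y side): 36 mm wide (x), 62 long, 6 thick. Foot: 50 mm wide, runs 30 mm from the corner to -y, rising 10 deg, ends in an 8 mm lip. Base 80 x 85 mm (x, y), 10 high.
- jar: bystander: jar of spice with an orange cap, 68 mm across, 100 mm tall, origin at its underside
- shaker: bystander: orange shaker can, 60 mm across, 150 mm tall, origin at its underside
- dip_bowl: bystander: white bowl, 100 mm across, 45 mm tall, origin at its underside
Mind the look-alikes: they are no part of the job. What is shaped like the slab2 but blue, pink or turquoise is not meant.

How it is judged (in metres and radians):
On the way, in this order (a step that is already met when the one before it is completed fails the run):
1. the tray is drawn back against the stop of the loading station (value of joint tray below 0.008 m), for 0.2 s.
2. every slab lies flat on the tray, plain face up, while the tray is at the loading station (x of slab0 in the frame of tray_floor between -0.042 and 0.042 m and y of slab0 in the frame of tray_floor between -0.11 and 0.11 m and z of slab0 in the frame of tray_floor between 0.003 and 0.012 m and angle between each of slab0, slab1, slab2's own z axis and vertical above 3.02 rad and x of slab1 in the frame of tray_floor between -0.042 and 0.042 m and y of slab1 in the frame of tray_floor between -0.11 and 0.11 m and z of slab1 in the frame of tray_floor between 0.003 and 0.012 m and x of slab2 in the frame of tray_floor between -0.042 and 0.042 m and y of slab2 in the frame of tray_floor between -0.11 and 0.11 m and z of slab2 in the frame of tray_floor between 0.003 and 0.012 m and value of joint tray below 0.015 m), for 0.2 s.
At the end, for the whole second after the job is handed in: the tray rests in the seasoning station's detent (travel 0.200 m, within 8 mm); every slab lies flat on the tray floor, not on another slab, plain face up (within 7 degrees), its centre within 42 mm of the tray's centre line and within 110 mm of its middle lengthwise (x of slab0 in the frame of tray_floor between -0.042 and 0.042 m and y of slab0 in the frame of tray_floor between -0.11 and 0.11 m and z of slab0 in the frame of tray_floor between 0.003 and 0.012 m and angle between each of slab0, slab1, slab2's own z axis and vertical above 3.02 rad and x of slab1 in the frame of tray_floor between -0.042 and 0.042 m and y of slab1 in the frame of tray_floor between -0.11 and 0.11 m and z of slab1 in the frame of tray_floor between 0.003 and 0.012 m and x of slab2 in the frame of tray_floor between -0.042 and 0.042 m and y of slab2 in the frame of tray_floor between -0.11 and 0.11 m and z of slab2 in the frame of tray_floor between 0.003 and 0.012 m and value of joint tray between 0.192 and 0.208 m and velocity of joint tray below 0.01 m/s); the robot touches nothing.
It fails at once if the jar, shaker or bowl is shifted by more than 40 mm (distance of any of jar, shaker, dip_bowl from where it was at the start of the episode above 0.04 m).
Of slab0, slab1, slab2 only 2 to 3 are there at a start; the rules pass over those that are not, and their reading is None.
At some moment in a run one of slab0, slab1, slab2 may be knocked a few centimetres aside while the robot is not near it.
Once in a run the grip may slacken for a moment while it holds something.
It also fails if it takes over 210 s, if anything falls off the work surface, if the arm or the gripper's body presses on something with over 40 N, if the wrist force passes 120 N, or if a joint passes its speed limit or range.

ROBOT

A 6-joint arm with a two-finger parallel gripper is mounted at the origin on the work surface. World frame = base frame: x ahead of the robot, y to its left, z up, the work surface at z = 0. Lengths are in mm, angles in rad, forces in N, time in s.
With the tool pointing down it reaches from about 300 to 775 mm from the base axis. Payload 14.6 kg.
Tool frame: the origin (TCP) lies between the finger pads; the fingertips stand manip.nose_length ahead of it and the grasp point (between the pads) lies 11 mm behind it (manip.nose_length is the distance from the TCP to the fingertips, in mm); z points along the fingers, y is the line along which they close (so a half turn about z gives the same grasp; the last joint's range is limited). The gripper opens to 94 mm and grips with 3 to 60 N. Pads are 16 mm wide; open, the fingers measure 119 mm over their backs; the gripper's body (75 mm by 177 mm) begins 78 mm behind the grasp point.
Start: joints at [-1.393, 0.3, 1.521, -0, 1.321, -0.067], TCP at [133.293, -533.594, 213.446] pointing down, gripper open.
Joint ranges: [-3.03, 3.03], [-0.79, 2.21], [0.23, 2.52], [-1.04, 4.18], [0, 3.07], [-2.55, 2.55]. Speed limits (rad/s): [2.22, 2.22, 2.57, 3.14, 3.14, 3.14].

INTERFACE

Orientations are given as [roll, pitch, yaw] about the fixed x, y, z axes, in that order (R = Rz(yaw) Ry(pitch) Rx(roll)).
In Python, from cell import manip, cams, job gives the robot as it stands.
- The arm moves only by the tool jog_arm, never from a script. Its argument "commands" is a list of rows, each an object of numbers: "dx", "dy", "dz": the shift along the tool's x, y, z each as a share of 40 mm, from -1 to 1; "ax", "ay", "az": the turn, a rotation vector about the tool's x, y, z each as a share of 10 degrees, from -1 to 1; "gripper": the closure, from 0 (fully open) to 1 (shut). A call has 1 to 10 rows; each row shifts and turns the commanded pose from where the row before left it, along the tool's axes as they then stand; what a row does not reach is not made up. A row lasts 1/8 s, in which the tool goes at most 62.5 mm and 10.7 degrees, less where a joint would pass 70% of its speed; a pose out of reach is approached as far as the arm can. A call with a number of a shift or a turn outside -1 to 1 is refused whole. A call with a gripper value outside its range is refused whole. The fingers move at their own pace and stop on an object; "squeeze" is the grip in N (left out, the last holds). Time passes only in rows, so rows that do not move let the fingers close. It gives the time, the measured TCP pose, the force, the opening and the grip force at its end, in the units of the state.
- manip.read_state(): the state, without advancing time (a new reading comes with each control period).
- cams.camera(name): name is "scene" or "top" or "wrist"; returns a dict with "image" (400x640x3 uint8, red, green, blue), "fx", "fy", "cx", "cy" (pixels), "world_to_cam" (4x4, takes a point from world to camera coordinates). Camera axes: x right, y down, z forward; pixel columns grow to the right and rows downward; lengths in mm; the calibration is good to about 2 mm. The wrist camera is an equidistant fisheye: a pixel r from the principal point sees the ray r / f radians off the axis. A picture is of the moment at which its call begins. There is no depth.
- job.sign_off(): hands the job in; it is judged then, once.
The state is a dict: "clock": time; "joints": joint angles; "qd": joint speeds; "effort": joint torques, N m; "eef_pos": TCP position; "eef_rot": TCP orientation; "wrist_force": force on the tool from outside, world axes, zero at the start; "moment": the same for the moment, N m; "finger_gap": finger opening in mm; "finger_force": force on a finger pad.
Only numpy, scipy, OpenCV 4.12 (cv2) and the standard library are available. Lean on these libraries where they do the work, as an engineer would, in place of code of your own. Each camera call takes 0.05 s, during which the arm holds its last target. There are 200 camera calls.

## Working session

There is one attempt and no reset: what is moved stays moved. The work goes in short steps, Python scripts to look and compute and a tool call to move; the robot and the scene stay as the last step left them, time stands still between calls to the robot, and variables do not carry over. Pictures are saved under pics/ and viewed, at most 14 in all, crops included, and the job is handed in when it is done.

Besides the shell and the picture viewer there is one more tool, called after "Call:" as a command line: name --argument value ..., lists and objects as JSON in quotes. jog_arm: Moves the arm, as the interface text tells. Shift numbers are shares of 40 mm and turn numbers shares of 10 degrees, none past 1 either way. Its arguments: {"type":"object","properties":{"commands":{"type":"array"},"squeeze":{"type":"number"}},"required":["commands"]}

```bash
ls; mkdir -p pics
python3 - <<'E'
from cell import manip,cams,job
import cv2,numpy as np
print(manip.read_state(), manip.nose_length)
for n in ("top","scene"):
    c=cams.camera(n); cv2.imwrite(f"pics/{n}0.png",c["image"][:,:,::-1])
    np.savez(f"pics/{n}0.npz",**c); print(n,c["fx"],c["fy"],c["cx"],c["cy"],np.round(c["world_to_cam"],3).tolist())
E
```

```text
pics
{'clock': 0.0, 'joints': array([-1.39262360e+00,  3.00496262e-01,  1.52161356e+00, -8.79071369e-06,
        1.32072965e+00, -6.66121048e-02]), 'qd': array([-4.34728019e-06, -3.82918148e-04, -1.60734682e-04,  1.46585272e-03,
        2.43328282e-03,  2.93392410e-03]), 'effort': array([ 2.63037065e-03, -5.31800687e+01, -3.52735198e+01,  7.09642796e-02,
        2.43620243e-02, -8.86244379e-05]), 'eef_pos': array([ 133.23076231, -533.33540172,  212.85879779]), 'eef_rot': array([-3.14034804e+00, -7.44959805e-05,  2.44786969e-01]), 'wrist_force': array([0.78978444, 0.03470337, 0.43015841]), 'moment': array([-0.07529112, -0.02572894,  0.01448244]), 'finger_force': 0.0, 'finger_gap': 93.69430796065211} 8.0
top 465.3240817103245 465.3240817103245 316.16846419130184 205.51995373227263 [[-0.004, -1.0, -0.003, 31.682], [-0.994, 0.004, -0.112, 514.609], [0.112, 0.003, -0.994, 1469.593], [0.0, 0.0, 0.0, 1.0]]
scene 374.50399836651684 374.50399836651684 320.1296102252288 204.8171913382452 [[0.806, 0.592, 0.012, -407.385], [0.454, -0.605, -0.655, -172.758], [-0.381, 0.533, -0.756, 1487.047], [0.0, 0.0, 0.0, 1.0]]
```

View pics/top0.png

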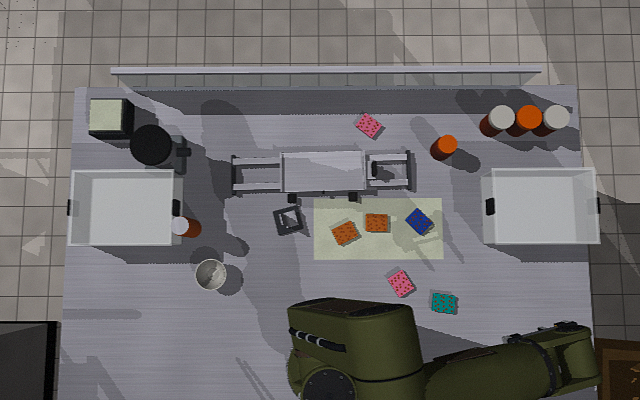

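View pics/scene0.png

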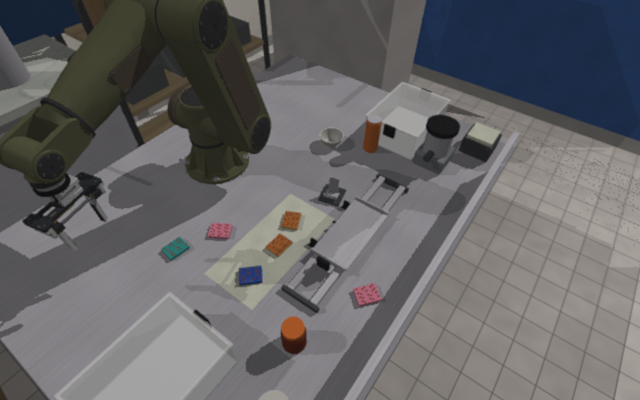

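The top view shows two orange-brown slabs on the paper at (345,233) and (377,223), and a blue look-alike at (420,221). The tray is centred near (323,171) with its handle at (374,168). The tabs are at (292,198) and (352,196), and the stand is at (288,220). The scene view agrees: there is no third brown slab.

```bash
cat > h.py <<'E'
import numpy as np, cv2
from scipy.spatial.transform import Rotation as Rn
def ray(c,u,v,fish=False):
    W=np.array(c["world_to_cam"]); R,t=W[:3,:3],W[:3,3]
    x,y=(u-c["cx"])/c["fx"],(v-c["cy"])/c["fy"]
    if fish:
        r=np.hypot(x,y); s=np.sin(r)/r if r>1e-9 else 1.; d=np.array([x*s,y*s,np.cos(r)])
    else: d=np.array([x,y,1.])
    return -R.T@t, R.T@d
def onz(c,u,v,z,fish=False):
    o,d=ray(c,u,v,fish); return o+d*(z-o[2])/d[2]
def slabs(c,fish=False,z=14,amin=150,lo=(5,120,90),hi=(20,255,255)):
    hsv=cv2.cvtColor(c["image"],cv2.COLOR_RGB2HSV)
    m=cv2.inRange(hsv,np.array(lo),np.array(hi)); m=cv2.morphologyEx(m,cv2.MORPH_CLOSE,np.ones((3,3)))
    out=[]
    for k in cv2.findContours(m,cv2.RETR_EXTERNAL,cv2.CHAIN_APPROX_NONE)[0]:
        if cv2.contourArea(k)<amin: continue
        P=np.array([onz(c,*p,z,fish)[:2] for p in k[:,0].astype(float)],np.float32)
        (x,y),(w,h),a=cv2.minAreaRect(P)
        if w>h: w,h,a=h,w,a+90   # h long: long axis at a+90
        out.append((k[:,0].mean(0).round(),np.round([x,y]),round(w),round(h),round((a+90)%180,1)))
    return out
E
python3 - <<'E'
from h import *
c=dict(np.load("pics/top0.npz"))
for s in slabs(c,amin=60): print(s)
im=c["image"]
p=lambda u,v,z: onz(c,u,v,z).round().tolist()
print("tabs",p(292,198,5),p(352,196,5),"handle",p(374,168,62),"tray",p(280,151,30),p(367,151,30),p(280,191,30),p(367,191,30),"stand",p(288,220,10))
a=cv2.resize(im[140:260,220:420],None,fx=4,fy=4,interpolation=cv2.INTER_CUBIC)
cv2.imwrite("pics/crop0.png",a[:,:,::-1])
E
```

```text
(array([344., 232.]), array([429., -61.]), 55, 70, 116.2)
(array([376., 222.]), array([ 462., -165.]), 52, 68, 89.8)
(array([447., 144.]), array([ 719., -403.]), 60, 62, 134.4)
(array([529., 117.]), array([ 811., -677.]), 79, 83, 89.7)
tabs [543.0, 109.0, 5.0] [548.0, -88.0, 5.0] handle [630.0, -155.0, 62.0] tray [694.0, 147.0, 30.0] [693.0, -137.0, 30.0] [562.0, 146.0, 30.0] [561.0, -135.0, 30.0] stand [470.0, 121.0, 10.0]
```

View pics/crop0.png

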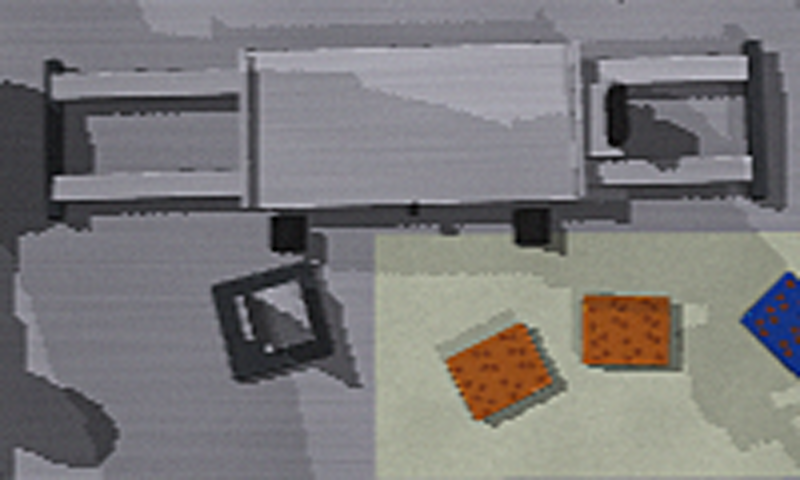

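The crop confirms it: the pointer is at crop (413,208), midway between the tabs, so the travel is about 95 mm. The handle is centred near (628,-155) mm, and the slab sizes match the 56x70 mm given. I'll do the tray first, gripping the handle across its 44 mm side.

Call:
jog_arm --commands '[{"az": -0.95, "gripper": 0.2}, {"az": -0.95}, {"az": -0.95}, {"az": -0.95}, {"az": -0.95}, {"az": -0.95}, {"az": -0.95}, {"az": -0.95}]'

```text
schema error: expected keys dx, dy, dz, ax, ay, az, gripper
```

Call:
jog_arm --commands '[{"dx": 0.945, "dy": 0.95}, {"dx": 0.945, "dy": 0.95}, {"dx": 0.945, "dy": 0.95}, {"dx": 0.945, "dy": 0.95}, {"dx": 0.945, "dy": 0.95}, {"dx": 0.945, "dy": 0.95}, {"dx": 0.945, "dy": 0.95}, {"dx": 0.945, "dy": 0.95}, {"dx": 0.945, "dy": 0.95}, {"dx": 0.945, "dy": 0.95}]'

```text
schema error: expected keys dx, dy, dz, ax, ay, az, gripper
```

Call:
jog_arm --commands '[{"dx": 0, "dy": 0, "dz": 0, "ax": 0, "ay": 0, "az": -0.95, "gripper": 0.2}, {"dx": 0, "dy": 0, "dz": 0, "ax": 0, "ay": 0, "az": -0.95, "gripper": 0.2}, {"dx": 0, "dy": 0, "dz": 0, "ax": 0, "ay": 0, "az": -0.95, "gripper": 0.2}, {"dx": 0, "dy": 0, "dz": 0, "ax": 0, "ay": 0, "az": -0.95, "gripper": 0.2}, {"dx": 0, "dy": 0, "dz": 0, "ax": 0, "ay": 0, "az": -0.95, "gripper": 0.2}, {"dx": 0, "dy": 0, "dz": 0, "ax": 0, "ay": 0, "az": -0.95, "gripper": 0.2}, {"dx": 0, "dy": 0, "dz": 0, "ax": 0, "ay": 0, "az": -0.95, "gripper": 0.2}, {"dx": 0, "dy": 0, "dz": 0, "ax": 0, "ay": 0, "az": -0.95, "gripper": 0.2}]'

```text
clock: 1.1
eef_pos: [133.3, -533.5, 213.1]
eef_rot: [-3.141, -0.001, 1.577]
wrist_force: [-0.8, 0.2, 0.2]
finger_gap: 75.3
finger_force: 0.0
```

Call:
jog_arm --commands '[{"dx": 0.945, "dy": 0.95, "dz": 0, "ax": 0, "ay": 0, "az": 0, "gripper": 0.2}, {"dx": 0.945, "dy": 0.95, "dz": 0, "ax": 0, "ay": 0, "az": 0, "gripper": 0.2}, {"dx": 0.945, "dy": 0.95, "dz": 0, "ax": 0, "ay": 0, "az": 0, "gripper": 0.2}, {"dx": 0.945, "dy": 0.95, "dz": 0, "ax": 0, "ay": 0, "az": 0, "gripper": 0.2}, {"dx": 0.945, "dy": 0.95, "dz": 0, "ax": 0, "ay": 0, "az": 0, "gripper": 0.2}, {"dx": 0.945, "dy": 0.95, "dz": 0, "ax": 0, "ay": 0, "az": 0, "gripper": 0.2}, {"dx": 0.945, "dy": 0.95, "dz": 0, "ax": 0, "ay": 0, "az": 0, "gripper": 0.2}, {"dx": 0.945, "dy": 0.95, "dz": 0, "ax": 0, "ay": 0, "az": 0, "gripper": 0.2}, {"dx": 0.945, "dy": 0.95, "dz": 0, "ax": 0, "ay": 0, "az": 0, "gripper": 0.2}, {"dx": 0.945, "dy": 0.95, "dz": 0, "ax": 0, "ay": 0, "az": 0, "gripper": 0.2}]'

```text
clock: 2.35
eef_pos: [514.1, -153.9, 213.3]
eef_rot: [-3.141, -0.0, 1.571]
wrist_force: [0.0, -1.2, -0.2]
finger_gap: 75.0
finger_force: 0.0
```

Call:
jog_arm --commands '[{"dx": 0, "dy": 0.95, "dz": 0, "ax": 0, "ay": 0, "az": 0, "gripper": 0.2}, {"dx": 0, "dy": 0.95, "dz": 0, "ax": 0, "ay": 0, "az": 0, "gripper": 0.2}, {"dx": 0, "dy": 0.95, "dz": 0, "ax": 0, "ay": 0, "az": 0, "gripper": 0.2}, {"dx": 0, "dy": 0, "dz": 0.8, "ax": 0, "ay": 0, "az": 0, "gripper": 0.2}, {"dx": 0, "dy": 0, "dz": 0.8, "ax": 0, "ay": 0, "az": 0, "gripper": 0.2}]'

```text
clock: 2.98
eef_pos: [627.2, -155.2, 147.9]
eef_rot: [-3.141, -0.0, 1.572]
wrist_force: [-0.2, 0.2, -0.5]
finger_gap: 75.0
finger_force: 0.0
```

Run:
```python
from cell import manip,cams
from h import *
c=cams.camera("wrist"); cv2.imwrite("pics/w1.png",c["image"][:,:,::-1])
s=manip.read_state(); print(s["joints"].round(4),s["eef_pos"].round(1),c["fx"],c["cx"],c["cy"])
hd=np.array([628,-155,66.]); W=c["world_to_cam"]; q=W[:3,:3]@hd+W[:3,3]
th=np.arctan2(np.hypot(*q[:2]),q[2]); print("handle expected px",c["cx"]+c["fx"]*th*q[0]/np.hypot(*q[:2]),c["cy"]+c["fx"]*th*q[1]/np.hypot(*q[:2]))
```

```text
[-0.2994  0.5728  1.2994 -0.      1.2763 -0.3   ] [ 625.4 -154.8  143.1] 309.70691628693146 321.2564443305907 199.95849738088438
handle expected px 323.2910466966589 209.17734754605672
```

View pics/w1.png

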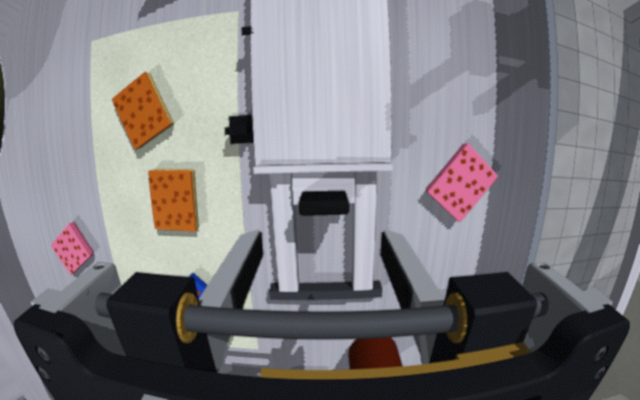

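The wrist picture shows the handle block at (324,203), centred between the pads, within 6 px of where I expected it. I'll descend, grip it and pull.

Call:
jog_arm --commands '[{"dx": 0.07, "dy": 0.05, "dz": 0.8, "ax": 0, "ay": 0, "az": 0, "gripper": 0.2}, {"dx": 0, "dy": 0, "dz": 0.8, "ax": 0, "ay": 0, "az": 0, "gripper": 0.2}, {"dx": 0, "dy": 0, "dz": 0.7, "ax": 0, "ay": 0, "az": 0, "gripper": 0.2}, {"dx": 0, "dy": 0, "dz": 0, "ax": 0, "ay": 0, "az": 0, "gripper": 1}, {"dx": 0, "dy": 0, "dz": 0, "ax": 0, "ay": 0, "az": 0, "gripper": 1}, {"dx": 0, "dy": 0, "dz": 0, "ax": 0, "ay": 0, "az": 0, "gripper": 1}, {"dx": 0, "dy": 0, "dz": 0, "ax": 0, "ay": 0, "az": 0, "gripper": 1}]' --squeeze 25

```text
clock: 3.9
eef_pos: [629.2, -152.7, 58.7]
eef_rot: [3.141, 0.0, 1.571]
wrist_force: [-5.0, -0.1, 5.4]
finger_gap: 44.0
finger_force: 25.0
```

Call:
jog_arm --commands '[{"dx": -0.4, "dy": 0, "dz": 0, "ax": 0, "ay": 0, "az": 0, "gripper": 1}, {"dx": -0.4, "dy": 0, "dz": 0, "ax": 0, "ay": 0, "az": 0, "gripper": 1}, {"dx": -0.4, "dy": 0, "dz": 0, "ax": 0, "ay": 0, "az": 0, "gripper": 1}, {"dx": -0.4, "dy": 0, "dz": 0, "ax": 0, "ay": 0, "az": 0, "gripper": 1}, {"dx": -0.3, "dy": 0, "dz": 0, "ax": 0, "ay": 0, "az": 0, "gripper": 1}]'

```text
clock: 4.53
eef_pos: [630.9, -229.7, 58.8]
eef_rot: [3.137, 0.001, 1.571]
wrist_force: [12.4, 3.0, 2.6]
finger_gap: 43.9
finger_force: 25.0
```

Call:
jog_arm --commands '[{"dx": -0.1, "dy": 0, "dz": 0, "ax": 0, "ay": 0, "az": 0, "gripper": 1}, {"dx": -0.1, "dy": 0, "dz": 0, "ax": 0, "ay": 0, "az": 0, "gripper": 1}, {"dx": -0.1, "dy": 0, "dz": 0, "ax": 0, "ay": 0, "az": 0, "gripper": 1}, {"dx": -0.1, "dy": 0, "dz": 0, "ax": 0, "ay": 0, "az": 0, "gripper": 1}]'

```text
clock: 5.03
eef_pos: [631.2, -245.0, 58.8]
eef_rot: [3.136, 0.001, 1.571]
wrist_force: [14.6, 1.9, 1.0]
finger_gap: 43.8
finger_force: 25.0
```

Call:
jog_arm --commands '[{"dx": -0.1, "dy": 0.07, "dz": 0, "ax": 0, "ay": 0, "az": 0, "gripper": 1}, {"dx": -0.1, "dy": 0, "dz": 0, "ax": 0, "ay": 0, "az": 0, "gripper": 1}, {"dx": -0.05, "dy": 0, "dz": 0, "ax": 0, "ay": 0, "az": 0, "gripper": 1}]'

```text
clock: 5.4
eef_pos: [631.6, -251.1, 58.4]
eef_rot: [-3.139, -0.007, 1.572]
wrist_force: [-10.3, 31.1, 16.8]
finger_gap: 43.7
finger_force: 25.0
```

Call:
jog_arm --commands '[{"dx": -0.05, "dy": 0, "dz": 0, "ax": 0, "ay": 0, "az": 0, "gripper": 1}, {"dx": -0.05, "dy": 0, "dz": 0, "ax": 0, "ay": 0, "az": 0, "gripper": 1}, {"dx": 0, "dy": 0, "dz": 0, "ax": 0, "ay": 0, "az": 0, "gripper": 1}]'

```text
clock: 5.78
eef_pos: [631.6, -254.5, 57.9]
eef_rot: [-3.138, -0.007, 1.573]
wrist_force: [-10.6, 29.0, 14.7]
finger_gap: 43.6
finger_force: 24.8
```

Call:
jog_arm --commands '[{"dx": 0, "dy": 0, "dz": 0, "ax": 0, "ay": 0, "az": 0, "gripper": 0.2}, {"dx": 0, "dy": 0, "dz": 0, "ax": 0, "ay": 0, "az": 0, "gripper": 0.2}, {"dx": 0, "dy": 0, "dz": -1, "ax": 0, "ay": 0, "az": 0, "gripper": 0.1}, {"dx": 0, "dy": 0, "dz": -1, "ax": 0, "ay": 0, "az": 0, "gripper": 0.1}, {"dx": 0, "dy": 0, "dz": -1, "ax": 0, "ay": 0, "az": 0, "gripper": 0.1}, {"dx": 1, "dy": -1, "dz": -1, "ax": 0, "ay": 0, "az": 0, "gripper": 0.1}, {"dx": 1, "dy": -1, "dz": 0, "ax": 0, "ay": 0, "az": 0, "gripper": 0.1}, {"dx": 0.5, "dy": -1, "dz": 0, "ax": 0, "ay": 0, "az": 0, "gripper": 0.1}, {"dx": 0, "dy": -1, "dz": 0, "ax": 0, "ay": 0, "az": 0, "gripper": 0.1}]'

```text
clock: 6.9
eef_pos: [474.6, -161.9, 213.8]
eef_rot: [3.141, 0.001, 1.572]
wrist_force: [0.4, -0.6, -0.2]
finger_gap: 84.8
finger_force: 0.0
```

```bash
cat > look.py <<'E'
import sys
from cell import manip,cams
from h import *
n=sys.argv[1]
c=cams.camera("wrist"); cv2.imwrite(f"pics/{n}.png",c["image"][:,:,::-1]); np.savez(f"pics/{n}.npz",**c)
for s in slabs(c,True,amin=300): print("wrist",s)
t=cams.camera("top"); np.savez(f"pics/{n}t.npz",**t); cv2.imwrite(f"pics/{n}t.png",t["image"][:,:,::-1])
for s in slabs(t,amin=60): print("top",s)
s=manip.read_state(); print(s["joints"].round(4),s["eef_pos"].round(1),s["eef_rot"].round(3))
E
python3 look.py w2
python3 - <<'E'
from h import *
c=dict(np.load("pics/w2.npz")); 
hsv=cv2.cvtColor(c["image"],cv2.COLOR_RGB2HSV)
E
```

```text
wrist (array([399., 365.]), array([ 630., -481.]), 23, 452, 0.0)
wrist (array([309., 180.]), array([ 458., -163.]), 55, 70, 88.3)
wrist (array([281.,  97.]), array([426., -60.]), 55, 69, 116.6)
top (array([635., 384.]), array([ -46., -960.]), 25, 93, 175.5)
top (array([344., 232.]), array([429., -61.]), 55, 70, 116.2)
top (array([447., 144.]), array([ 719., -403.]), 60, 62, 134.4)
top (array([529., 117.]), array([ 811., -677.]), 79, 83, 89.7)
[-4.0390e-01  1.8920e-01  1.6571e+00 -4.0000e-04  1.2948e+00 -4.0340e-01] [ 473.6 -162.7  214.1] [3.141e+00 1.000e-03 1.570e+00]
```

View pics/w2.png

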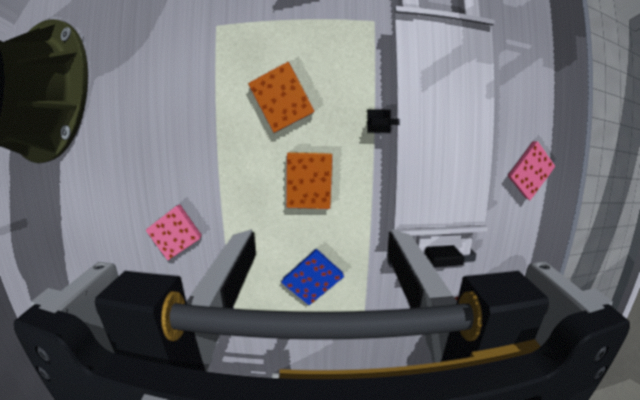

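The wrist picture shows the pointer (397,121) facing the load tab (379,121), so the tray is at the stop. The slabs at (281,97) and (309,180) measure 55x70 mm. Next is a short tilt test to learn the wrist joint signs before I grasp anything.

Call:
jog_arm --commands '[{"dx": 0, "dy": 0, "dz": 0, "ax": 0, "ay": 1, "az": 0, "gripper": 0.1}, {"dx": 0, "dy": 0, "dz": 0, "ax": 0, "ay": 1, "az": 0, "gripper": 0.1}, {"dx": 0, "dy": 0, "dz": 0, "ax": 0, "ay": 0, "az": 0, "gripper": 0.1}]'

```text
clock: 7.38
eef_pos: [475.9, -164.6, 212.6]
eef_rot: [-3.14, -0.35, 1.567]
wrist_force: [0.1, 0.6, -0.2]
finger_gap: 84.0
finger_force: 0.0
```

```bash
python3 -c "
from cell import manip
s=manip.read_state(); print(s['joints'].round(4),s['eef_pos'].round(1),s['eef_rot'].round(3))"
```

```text
[-0.5591  0.2914  1.5719  0.2963  1.4741 -0.6139] [ 475.9 -164.6  212.6] [-3.14  -0.35   1.567]
```

```bash
cat > kin.py <<'E'
from h import *
from scipy.optimize import least_squares
D=[([-1.3926,.3005,1.5216,0,1.3207,-.0666],[133.2,-533.3,212.9],[3.1416,0,.2448]),
([-.2994,.5728,1.2994,0,1.2763,-.3],[625.4,-154.8,143.1],[3.1416,0,1.571]),
([-.4039,.1892,1.6571,-.0004,1.2948,-.4034],[473.6,-162.7,214.1],[3.141,.001,1.57]),
([-.5591,.2914,1.5719,.2963,1.4741,-.6139],[475.9,-164.6,212.6],[-3.14,-.35,1.567])]
def arm(p,j):  # wrist centre and tool axis
    a,d,L2,L3,e,L6,off=p; s=j[1]+j[2]
    r=a+L2*np.sin(j[1])+L3*np.sin(s)+e*np.cos(s); z=d+L2*np.cos(j[1])+L3*np.cos(s)-e*np.sin(s)
    return Rn.from_euler('z',j[0]).apply([r,off,z])
def res(p):
    o=[]
    for j,x,w in D: o+=list(arm(p,j)+p[5]*Rn.from_euler('xyz',w).as_matrix()[:,2]-x)
    return np.array(o+list((p-p0)*.01))
p0=np.array([0,300,400,400,0,263,36.5]); 
if __name__=="__main__":
    f=least_squares(res,p0); print(f.x.round(1),f.fun[:12].round(2))
    p=f.x
    for R in (np.hypot(405,50),np.hypot(405,125)):
        r=np.sqrt(R**2-p[6]**2)
        for zt in (85,):
            g=least_squares(lambda q:[arm(p,[0,q[0],q[1]])[0]-r,arm(p,[0,q[0],q[1]])[2]-zt],[.3,2.0]); print(r,g.x,g.x.sum(),g.cost)
E
python3 kin.py
```

```text
[ -5.  228.8 419.7 454.3  43.3 261.9  36.7] [ 0.09 -0.01  0.04  0.22  0.04  0.36  0.1  -0.09 -0.18 -0.38  0.06 -0.21]
406.4253647988453 [0.78238216 2.00816661] 2.7905487749792037 2.908056841006738e-26
422.2636346547907 [0.79393891 1.96837569] 2.7623146013208197 1.5449051967848295e-26
```

Call:
jog_arm --commands '[{"dx": 0, "dy": 0, "dz": 0, "ax": 0, "ay": -1, "az": 0, "gripper": 0.05}, {"dx": 0, "dy": 0, "dz": 0, "ax": 0, "ay": -1, "az": 0, "gripper": 0.05}, {"dx": 1, "dy": -0.475, "dz": 0, "ax": 0, "ay": 0, "az": 0, "gripper": 0.05}, {"dx": 1, "dy": -0.475, "dz": 0, "ax": 0, "ay": 0, "az": 0, "gripper": 0.05}, {"dx": 1, "dy": -0.475, "dz": 0, "ax": 0, "ay": 0, "az": 0, "gripper": 0.05}, {"dx": 0, "dy": 0, "dz": 0.9, "ax": 0, "ay": 0, "az": -0.9, "gripper": 0.05}, {"dx": 0, "dy": 0, "dz": 0.9, "ax": 0, "ay": 0, "az": -0.9, "gripper": 0.05}, {"dx": 0, "dy": 0, "dz": 0.9, "ax": 0, "ay": 0, "az": -0.86, "gripper": 0.05}, {"dx": 0, "dy": 0, "dz": 0, "ax": 0, "ay": 0, "az": 0, "gripper": 0.05}]'

```text
clock: 8.5
eef_pos: [418.2, -42.3, 104.4]
eef_rot: [-3.139, 0.0, 2.036]
wrist_force: [-0.4, -0.0, 0.2]
finger_gap: 89.4
finger_force: 0.0
```

```bash
python3 look.py w3
```

```text
wrist (array([ 15., 394.]), array([-138., -957.]), 64, 406, 52.8)
wrist (array([164., 315.]), array([ 315., -243.]), 28, 78, 100.8)
wrist (array([311., 303.]), array([ 458., -143.]), 36, 56, 178.6)
wrist (array([321., 224.]), array([425., -59.]), 55, 70, 116.8)
top (array([635., 383.]), array([ -46., -960.]), 25, 93, 175.5)
top (array([377., 221.]), array([ 462., -166.]), 52, 68, 89.8)
top (array([447., 144.]), array([ 719., -403.]), 60, 62, 134.4)
top (array([529., 117.]), array([ 811., -677.]), 79, 83, 89.7)
[-1.8740e-01  1.4560e-01  1.9827e+00 -1.1000e-03  1.0113e+00 -6.4870e-01] [419.6 -42.6 106.8] [3.141e+00 2.000e-03 2.033e+00]
```

Call:
jog_arm --commands '[{"dx": 0.06, "dy": -0.05, "dz": 0.8, "ax": 0, "ay": 0, "az": 0, "gripper": 0.05}, {"dx": 0, "dy": 0, "dz": 0.8, "ax": 0, "ay": 0, "az": 0, "gripper": 0.05}, {"dx": 0, "dy": 0, "dz": 0.6, "ax": 0, "ay": 0, "az": 0, "gripper": 0.05}, {"dx": 0, "dy": 0, "dz": 0.15, "ax": 0, "ay": 0, "az": 0, "gripper": 0.05}, {"dx": 0, "dy": 0, "dz": 0, "ax": 0, "ay": 0, "az": 0, "gripper": 0.05}]'

```text
clock: 9.22
eef_pos: [416.8, -41.5, 12.6]
eef_rot: [3.14, 0.001, 2.035]
wrist_force: [0.7, -0.2, 0.1]
finger_gap: 89.4
finger_force: 0.0
```

Call:
jog_arm --commands '[{"dx": 0, "dy": 0, "dz": 0.06, "ax": 0, "ay": 0, "az": 0, "gripper": 1}, {"dx": 0, "dy": 0, "dz": 0, "ax": 0, "ay": 0, "az": 0, "gripper": 1}, {"dx": 0, "dy": 0, "dz": 0, "ax": 0, "ay": 0, "az": 0, "gripper": 1}, {"dx": 0, "dy": 0, "dz": 0, "ax": 0, "ay": 0, "az": 0, "gripper": 1}, {"dx": 0, "dy": 0, "dz": -0.3, "ax": 0, "ay": 0, "az": 0, "gripper": 1}, {"dx": 0, "dy": 0, "dz": -0.7, "ax": 0, "ay": 0, "az": 0, "gripper": 1}]' --squeeze 40

```text
clock: 9.98
eef_pos: [415.3, -41.2, 49.5]
eef_rot: [-3.14, -0.001, 2.035]
wrist_force: [0.5, -0.0, 0.1]
finger_gap: 55.8
finger_force: 40.0
```

```bash
cat > tilt.py <<'E'
from kin import *
p=least_squares(res,p0).x
R0=Rn.from_euler('xyz',[np.pi,0,0]); Rf=Rn.from_rotvec([0,-np.pi/2,0])*R0
Rm=Rn.from_rotvec(np.deg2rad(60)*np.array([.7071,0,.7071]))*Rn.from_rotvec([0,-np.pi/4,0])*R0
def ik(T,R):
    z=R.as_matrix()[:,2]; W=T-p[5]*z
    r=np.sqrt(W[0]**2+W[1]**2-p[6]**2); j1=np.arctan2(W[1],W[0])-np.arctan2(p[6],r)
    g=least_squares(lambda q:(arm(p,[0,q[0],q[1]])-[r,p[6],W[2]])[[0,2]],[.3,1.9])
    s=g.x.sum(); f=Rn.from_euler('z',j1).apply([np.sin(s),0,np.cos(s)])
    return np.round([j1,*g.x,np.arccos(z@f),np.rad2deg(g.cost)],2)
def rows(Ra,Rb):
    v=(Ra.inv()*Rb).as_rotvec(degrees=True); n=int(np.ceil(np.linalg.norm(v)/9.9)); return n,(v/n/10).round(3)
if __name__=="__main__":
    print(rows(R0,Rm),rows(Rm,Rf))
    for T in ([600,-50,200],[560,-50,200],[640,-50,200]):
        for a,b in ((R0,Rm),(Rm,Rf)):
            for t in (0,.33,.67,1):
                R=a*Rn.from_rotvec(t*(a.inv()*b).as_rotvec()); print(T,t,ik(np.array(T,float),R))
E
python3 tilt.py
```

```text
(8, array([ 0.71 ,  0.509, -0.294])) (8, array([-0.71 ,  0.509, -0.294]))
[600, -50, 200] 0 [-0.14  0.43  1.38  1.33  0.  ]
[600, -50, 200] 0.33 [-0.31  0.36  1.52  1.19  0.  ]
[600, -50, 200] 0.67 [-0.47  0.41  1.6   1.27  0.  ]
[600, -50, 200] 1 [-0.56  0.57  1.59  1.51  0.  ]
[600, -50, 200] 0 [-0.56  0.57  1.59  1.51  0.  ]
[600, -50, 200] 0.33 [-0.56  0.39  1.89  1.16  0.  ]
[600, -50, 200] 0.67 [-0.46  0.31  2.13  0.93  0.  ]
[600, -50, 200] 1 [-0.25  0.39  2.24  1.08  0.  ]
[560, -50, 200] 0 [-0.15  0.34  1.5   1.3   0.  ]
[560, -50, 200] 0.33 [-0.33  0.28  1.63  1.17  0.  ]
[560, -50, 200] 0.67 [-0.5   0.34  1.7   1.27  0.  ]
[560, -50, 200] 1 [-0.6   0.51  1.69  1.52  0.  ]
[560, -50, 200] 0 [-0.6   0.51  1.69  1.52  0.  ]
[560, -50, 200] 0.33 [-0.61  0.33  1.98  1.19  0.  ]
[560, -50, 200] 0.67 [-0.51  0.24  2.23  0.98  0.  ]
[560, -50, 200] 1 [-0.29  0.34  2.34  1.12  0.  ]
[640, -50, 200] 0 [-0.14  0.52  1.25  1.37  0.  ]
[640, -50, 200] 0.33 [-0.29  0.45  1.4   1.21  0.  ]
[640, -50, 200] 0.67 [-0.44  0.49  1.49  1.27  0.  ]
[640, -50, 200] 1 [-0.53  0.64  1.47  1.5   0.  ]
[640, -50, 200] 0 [-0.53  0.64  1.47  1.5   0.  ]
[640, -50, 200] 0.33 [-0.52  0.46  1.79  1.13  0.  ]
[640, -50, 200] 0.67 [-0.42  0.37  2.03  0.89  0.  ]
[640, -50, 200] 1 [-0.23  0.44  2.14  1.03  0.  ]
```

Call:
jog_arm --commands '[{"dx": 0, "dy": 0, "dz": -1, "ax": 0, "ay": 0, "az": 0, "gripper": 1}, {"dx": 0, "dy": 0, "dz": -1, "ax": 0, "ay": 0, "az": 0.97, "gripper": 1}, {"dx": 0, "dy": 0, "dz": -1, "ax": 0, "ay": 0, "az": 0.97, "gripper": 1}, {"dx": 0, "dy": 0, "dz": -0.9, "ax": 0, "ay": 0, "az": 0.97, "gripper": 1}, {"dx": 0, "dy": 0, "dz": 0, "ax": 0, "ay": 0, "az": 0.97, "gripper": 1}, {"dx": 0, "dy": 0, "dz": 0, "ax": 0, "ay": 0, "az": 0.97, "gripper": 1}, {"dx": 0, "dy": 0, "dz": 0, "ax": 0, "ay": 0, "az": 0.97, "gripper": 1}, {"dx": 0, "dy": 0, "dz": 0, "ax": 0, "ay": 0, "az": 0.97, "gripper": 1}, {"dx": 0, "dy": 0, "dz": 0, "ax": 0, "ay": 0, "az": 0.97, "gripper": 1}, {"dx": 0, "dy": 0, "dz": 0, "ax": 0, "ay": 0, "az": 0.97, "gripper": 1}]'

```text
clock: 11.22
eef_pos: [415.7, -41.3, 205.9]
eef_rot: [3.141, -0.0, 0.506]
wrist_force: [0.6, 0.5, -1.1]
finger_gap: 55.8
finger_force: 40.0
```

Call:
jog_arm --commands '[{"dx": 0, "dy": 0, "dz": 0, "ax": 0, "ay": 0, "az": 0.97, "gripper": 1}, {"dx": 0, "dy": 0, "dz": 0, "ax": 0, "ay": 0, "az": 0.97, "gripper": 1}, {"dx": 0, "dy": 0, "dz": 0, "ax": 0, "ay": 0, "az": 0.98, "gripper": 1}, {"dx": 0.94, "dy": 0.04, "dz": 0, "ax": 0, "ay": 0, "az": 0, "gripper": 1}, {"dx": 0.94, "dy": 0.04, "dz": 0, "ax": 0, "ay": 0, "az": 0, "gripper": 1}, {"dx": 0.94, "dy": 0.04, "dz": 0, "ax": 0, "ay": 0, "az": 0, "gripper": 1}, {"dx": 0.94, "dy": 0.04, "dz": 0, "ax": 0, "ay": 0, "az": 0, "gripper": 1}, {"dx": 0.94, "dy": 0.04, "dz": 0, "ax": 0, "ay": 0, "az": 0, "gripper": 1}, {"dx": 0.94, "dy": 0.04, "dz": 0, "ax": 0, "ay": 0, "az": 0, "gripper": 1}, {"dx": 0, "dy": 0, "dz": 0, "ax": 0, "ay": 0, "az": 0, "gripper": 1}]'

```text
clock: 12.48
eef_pos: [642.4, -50.4, 204.6]
eef_rot: [-3.141, 0.001, 0.002]
wrist_force: [0.1, 0.2, -0.9]
finger_gap: 55.6
finger_force: 40.0
```

Call:
jog_arm --commands '[{"dx": 0, "dy": 0, "dz": 0, "ax": 0.71, "ay": 0.51, "az": -0.294, "gripper": 1}, {"dx": 0, "dy": 0, "dz": 0, "ax": 0.71, "ay": 0.51, "az": -0.294, "gripper": 1}, {"dx": 0, "dy": 0, "dz": 0, "ax": 0.71, "ay": 0.51, "az": -0.294, "gripper": 1}, {"dx": 0, "dy": 0, "dz": 0, "ax": 0.71, "ay": 0.51, "az": -0.294, "gripper": 1}, {"dx": 0, "dy": 0, "dz": 0, "ax": 0.71, "ay": 0.51, "az": -0.294, "gripper": 1}, {"dx": 0, "dy": 0, "dz": 0, "ax": 0.71, "ay": 0.51, "az": -0.294, "gripper": 1}, {"dx": 0, "dy": 0, "dz": 0, "ax": 0.71, "ay": 0.51, "az": -0.294, "gripper": 1}, {"dx": 0, "dy": 0, "dz": 0, "ax": 0.71, "ay": 0.51, "az": -0.294, "gripper": 1}, {"dx": 0, "dy": 0, "dz": 0, "ax": 0, "ay": 0, "az": 0, "gripper": 1}]'

```text
clock: 13.6
eef_pos: [640.7, -50.9, 203.7]
eef_rot: [-2.092, -0.783, -0.001]
wrist_force: [-0.3, -0.1, 0.2]
finger_gap: 55.5
finger_force: 40.0
```

```bash
python3 -c "
from tilt import *
from cell import manip
s=manip.read_state(); print(s['joints'].round(3),s['eef_pos'].round(1),s['eef_rot'].round(3),Rm.as_euler('xyz').round(3),s['finger_gap'])
print(rows(Rn.from_euler('xyz',s['eef_rot']),Rf))"
```

```text
[-0.53   0.636  1.478  1.189  1.503  0.161] [640.7 -50.9 203.7] [-2.092e+00 -7.830e-01 -1.000e-03] [-2.094 -0.785  0.   ] 55.52025080773239
(8, array([-0.71 ,  0.51 , -0.296]))
```

Call:
jog_arm --commands '[{"dx": 0, "dy": 0, "dz": 0, "ax": -0.71, "ay": 0.51, "az": -0.295, "gripper": 1}, {"dx": 0, "dy": 0, "dz": 0, "ax": -0.71, "ay": 0.51, "az": -0.295, "gripper": 1}, {"dx": 0, "dy": 0, "dz": 0, "ax": -0.71, "ay": 0.51, "az": -0.295, "gripper": 1}, {"dx": 0, "dy": 0, "dz": 0, "ax": -0.71, "ay": 0.51, "az": -0.295, "gripper": 1}, {"dx": 0, "dy": 0, "dz": 0, "ax": -0.71, "ay": 0.51, "az": -0.295, "gripper": 1}, {"dx": 0, "dy": 0, "dz": 0, "ax": -0.71, "ay": 0.51, "az": -0.295, "gripper": 1}, {"dx": 0, "dy": 0, "dz": 0, "ax": -0.71, "ay": 0.51, "az": -0.295, "gripper": 1}, {"dx": 0, "dy": 0, "dz": 0, "ax": -0.71, "ay": 0.51, "az": -0.295, "gripper": 1}, {"dx": 0, "dy": 0, "dz": 0, "ax": 0, "ay": 0, "az": 0, "gripper": 1}]'

```text
clock: 14.72
eef_pos: [642.2, -46.4, 206.6]
eef_rot: [-2.256, -1.549, -0.846]
wrist_force: [-0.1, -0.6, -0.8]
finger_gap: 55.4
finger_force: 40.0
```

```bash
python3 -c "
from tilt import *
from cell import manip,cams
s=manip.read_state(); R=Rn.from_euler('xyz',s['eef_rot']); print(s['joints'].round(3),s['eef_pos'].round(1),s['finger_gap']); print(R.as_matrix().round(3)); print((R.inv()*Rf).as_rotvec(degrees=True).round(2))
for n in ('scene','top','wrist'):
    c=cams.camera(n); np.savez(f'pics/a_{n}.npz',**c); cv2.imwrite(f'pics/a_{n}.png',c['image'][:,:,::-1])
a=np.hstack([cv2.resize(cv2.imread('pics/a_scene.png')[100:340,200:440],(400,400),interpolation=cv2.INTER_CUBIC),cv2.imread('pics/a_wrist.png')[:,120:520]]); cv2.imwrite('pics/a_mix.png',a)"
```

```text
[-0.244  0.422  2.146  2.804  1.009 -1.374] [642.2 -46.4 206.6] 55.411000540988795
[[ 0.014  0.04   0.999]
 [-0.016 -0.999  0.04 ]
 [ 1.    -0.017 -0.014]]
[-2.28  0.8  -0.94]
```

View pics/a_mix.png

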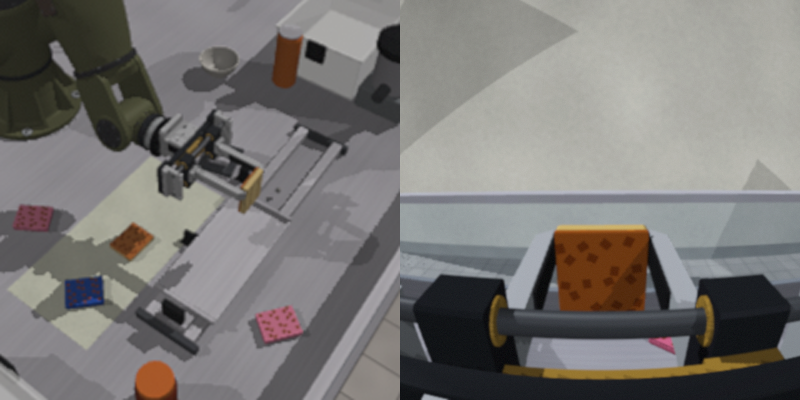

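The picture shows slab A upright in the fingers, pale plain face away from the gripper and crumbed face towards the robot, with nothing touching. I'll correct the small angle residual and carry it over the tray.

Call:
jog_arm --commands '[{"dx": 0, "dy": 0, "dz": 0, "ax": -0.2, "ay": 0.08, "az": -0.09, "gripper": 1}, {"dx": 0, "dy": 0.05, "dz": 0.3, "ax": 0, "ay": 0, "az": 0, "gripper": 1}, {"dx": -0.5, "dy": 0.05, "dz": 0.3, "ax": 0, "ay": 0, "az": 0, "gripper": 1}, {"dx": -0.5, "dy": 0, "dz": 0, "ax": 0, "ay": 0, "az": 0, "gripper": 1}, {"dx": -0.5, "dy": 0, "dz": 0, "ax": 0, "ay": 0, "az": 0, "gripper": 1}, {"dx": -0.5, "dy": 0, "dz": 0, "ax": 0, "ay": 0, "az": 0, "gripper": 1}, {"dx": 0, "dy": 0, "dz": 0, "ax": 0, "ay": 0, "az": 0, "gripper": 1}]'

```text
clock: 15.75
eef_pos: [667.2, -53.5, 125.4]
eef_rot: [-2.113, -1.57, -1.027]
wrist_force: [0.3, -0.1, -0.7]
finger_gap: 55.6
finger_force: 40.0
```

```bash
cat > st.py <<'E'
from tilt import *
from cell import manip,cams
s=manip.read_state(); R=Rn.from_euler('xyz',s['eef_rot']); print(s['joints'].round(3),s['eef_pos'].round(1),s['wrist_force'].round(1)); print((R.inv()*Rf).as_rotvec(degrees=True).round(2))
E
python3 st.py
```

```text
[-0.222  0.676  2.055  2.899  1.171 -1.474] [667.2 -53.5 125.4] [ 0.3 -0.1 -0.7]
[-0.08  0.02 -0.04]
```

Call:
jog_arm --commands '[{"dx": -0.4, "dy": 0, "dz": 0, "ax": 0, "ay": 0, "az": 0, "gripper": 1}, {"dx": -0.4, "dy": 0, "dz": 0, "ax": 0, "ay": 0, "az": 0, "gripper": 1}, {"dx": 0, "dy": 0, "dz": 0, "ax": 0, "ay": 0, "az": 0, "gripper": 1}]'

```text
clock: 16.12
eef_pos: [667.2, -53.4, 94.5]
eef_rot: [0.008, -1.57, 3.134]
wrist_force: [0.2, -0.3, -0.6]
finger_gap: 55.4
finger_force: 40.0
```

Call:
jog_arm --commands '[{"dx": -0.06, "dy": 0, "dz": 0, "ax": 0, "ay": 0, "az": 0, "gripper": 1}, {"dx": 0, "dy": 0, "dz": 0, "ax": 0, "ay": 0, "az": 0, "gripper": 1}]'

```text
clock: 16.38
eef_pos: [667.0, -53.3, 92.7]
eef_rot: [0.348, -1.568, 2.793]
wrist_force: [0.2, -0.7, -0.4]
finger_gap: 55.7
finger_force: 40.0
```

Call:
jog_arm --commands '[{"dx": -0.08, "dy": 0, "dz": 0, "ax": 0, "ay": 0, "az": 0, "gripper": 1}, {"dx": 0, "dy": 0, "dz": 0, "ax": 0, "ay": 0, "az": 0, "gripper": 1}]'

```text
clock: 16.62
eef_pos: [666.7, -53.3, 88.6]
eef_rot: [0.568, -1.569, 2.573]
wrist_force: [-0.0, 0.8, -1.7]
finger_gap: 55.2
finger_force: 40.0
```

Call:
jog_arm --commands '[{"dx": -0.06, "dy": 0, "dz": 0, "ax": 0, "ay": 0, "az": 0, "gripper": 1}, {"dx": 0, "dy": 0, "dz": 0, "ax": 0, "ay": 0, "az": 0, "gripper": 1}]'

```text
clock: 16.88
eef_pos: [666.9, -53.3, 86.7]
eef_rot: [0.321, -1.568, 2.82]
wrist_force: [-1.0, 0.3, 2.8]
finger_gap: 55.2
finger_force: 40.0
```

Call:
jog_arm --commands '[{"dx": -0.05, "dy": 0, "dz": 0, "ax": 0, "ay": 0, "az": 0, "gripper": 1}, {"dx": 0, "dy": 0, "dz": 0, "ax": 0, "ay": 0, "az": 0, "gripper": 1}]'

```text
clock: 17.12
eef_pos: [667.4, -53.4, 86.5]
eef_rot: [0.154, -1.564, 2.987]
wrist_force: [-5.3, 0.1, 13.4]
finger_gap: 55.5
finger_force: 40.0
```

Call:
jog_arm --commands '[{"dx": 0.04, "dy": 0, "dz": 0, "ax": 0, "ay": 0, "az": 0, "gripper": 1}, {"dx": 0, "dy": 0, "dz": 0, "ax": 0, "ay": 0, "az": 0, "gripper": 1}, {"dx": 0, "dy": 0, "dz": 0, "ax": 0, "ay": 0, "az": 0, "gripper": 0.2}, {"dx": 0, "dy": 0, "dz": 0, "ax": 0, "ay": 0, "az": 0, "gripper": 0.1}, {"dx": 0, "dy": 0, "dz": 0, "ax": 0, "ay": 0, "az": 0, "gripper": 0.0}, {"dx": 0, "dy": 0, "dz": 0, "ax": 0, "ay": 0, "az": 0, "gripper": 0.0}]'

```text
clock: 17.88
eef_pos: [666.7, -53.3, 85.7]
eef_rot: [0.65, -1.569, 2.491]
wrist_force: [-0.6, 0.4, 0.1]
finger_gap: 92.1
finger_force: 0.0
```

```bash
cat > mix.py <<'E'
import sys
from cell import manip,cams
from h import *
n=sys.argv[1]
for k in ('scene','top','wrist'):
    c=cams.camera(k); np.savez(f'pics/{n}_{k}.npz',**c); cv2.imwrite(f'pics/{n}_{k}.png',c['image'][:,:,::-1])
s=cv2.imread(f'pics/{n}_scene.png')[160:320,260:420]
cv2.imwrite(f'pics/{n}_mix.png',np.hstack([cv2.resize(s,(400,400),interpolation=cv2.INTER_CUBIC),cv2.imread(f'pics/{n}_wrist.png')[:,120:520]]))
E
python3 mix.py b; python3 st.py
```

```text
[-0.221  0.783  2.028  2.909  1.249 -1.497] [666.7 -53.3  85.8] [ 0.5  0.4 -0.6]
[ 0.03 -0.08  0.05]
```

View pics/b_mix.png

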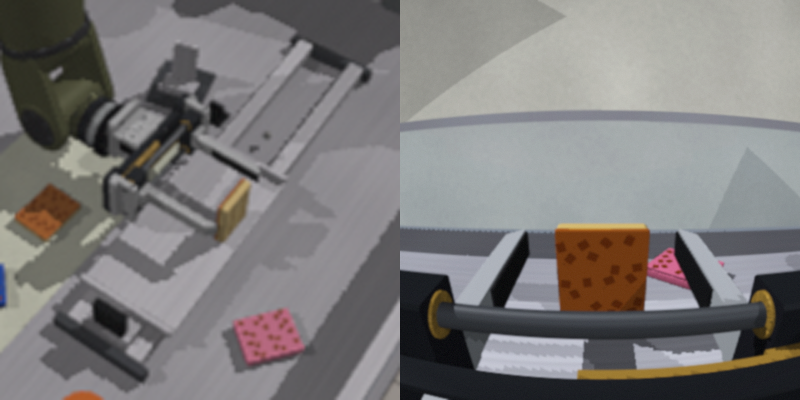

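Slab A stands upright on the tray on its own, 10 to 15 mm clear of the opened fingers. I'll back out upward, return the tool to pointing down, and topple it towards the robot, crumbed face down.

Call:
jog_arm --commands '[{"dx": 0.7, "dy": 0, "dz": 0, "ax": 0, "ay": 0, "az": 0, "gripper": 0}, {"dx": 1, "dy": 0, "dz": 0, "ax": 0, "ay": 0, "az": 0, "gripper": 0}, {"dx": 1, "dy": 0, "dz": -0.3, "ax": 0, "ay": 0, "az": 0, "gripper": 0}, {"dx": 0.3, "dy": 0, "dz": -0.3, "ax": 0, "ay": 0, "az": 0, "gripper": 0}]'

```text
clock: 18.52
eef_pos: [642.4, -53.2, 208.6]
eef_rot: [0.338, -1.566, 2.803]
wrist_force: [0.1, -0.4, -0.0]
finger_gap: 94.2
finger_force: 0.0
```

Call:
jog_arm --commands '[{"dx": 0, "dy": 0, "dz": 0, "ax": 0.71, "ay": -0.51, "az": 0.295, "gripper": 0}, {"dx": 0, "dy": 0, "dz": 0, "ax": 0.71, "ay": -0.51, "az": 0.295, "gripper": 0}, {"dx": 0, "dy": 0, "dz": 0, "ax": 0.71, "ay": -0.51, "az": 0.295, "gripper": 0}, {"dx": 0, "dy": 0, "dz": 0, "ax": 0.71, "ay": -0.51, "az": 0.295, "gripper": 0}, {"dx": 0, "dy": 0, "dz": 0, "ax": 0.71, "ay": -0.51, "az": 0.295, "gripper": 0}, {"dx": 0, "dy": 0, "dz": 0, "ax": 0.71, "ay": -0.51, "az": 0.295, "gripper": 0}, {"dx": 0, "dy": 0, "dz": 0, "ax": 0.71, "ay": -0.51, "az": 0.295, "gripper": 0}, {"dx": 0, "dy": 0, "dz": 0, "ax": 0.71, "ay": -0.51, "az": 0.295, "gripper": 0}]'

```text
clock: 19.52
eef_pos: [643.3, -52.4, 207.0]
eef_rot: [-2.105, -0.807, -0.013]
wrist_force: [-0.6, 1.5, 0.1]
finger_gap: 94.0
finger_force: 0.0
```

Call:
jog_arm --commands '[{"dx": 0, "dy": 0, "dz": 0, "ax": -0.71, "ay": -0.51, "az": 0.294, "gripper": 1}, {"dx": 0, "dy": 0, "dz": 0, "ax": -0.71, "ay": -0.51, "az": 0.294, "gripper": 1}, {"dx": 0, "dy": 0, "dz": 0, "ax": -0.71, "ay": -0.51, "az": 0.294, "gripper": 1}, {"dx": 0, "dy": 0, "dz": 0, "ax": -0.71, "ay": -0.51, "az": 0.294, "gripper": 1}, {"dx": 0, "dy": 0, "dz": 0, "ax": -0.71, "ay": -0.51, "az": 0.294, "gripper": 1}, {"dx": 0, "dy": 0, "dz": 0, "ax": -0.71, "ay": -0.51, "az": 0.294, "gripper": 1}, {"dx": 0, "dy": 0, "dz": 0, "ax": -0.71, "ay": -0.51, "az": 0.294, "gripper": 1}, {"dx": 0, "dy": 0, "dz": 0, "ax": -0.71, "ay": -0.51, "az": 0.294, "gripper": 1}, {"dx": 0, "dy": 0, "dz": 0, "ax": 0, "ay": 0, "az": 0, "gripper": 1}]'

```text
clock: 20.65
eef_pos: [644.0, -50.2, 206.4]
eef_rot: [3.133, -0.023, -0.021]
wrist_force: [0.5, 0.3, 0.8]
finger_gap: 7.6
finger_force: 0.0
```

```bash
python3 st.py; python3 look.py w4 | head -4; python3 -c "
from tilt import *
from cell import manip
R=Rn.from_euler('xyz',manip.read_state()['eef_rot']); print((R.inv()*R0).as_rotvec(degrees=True).round(2))"
```

```text
[-0.132  0.508  1.249 -0.006  1.361  1.461] [644.  -50.2 206.4] [0.5 0.3 0.8]
[ 1.35 88.66 -0.55]
wrist (array([620., 381.]), array([  -58., -1142.]), 185, 683, 63.1)
wrist (array([580., 151.]), array([ 689., -461.]), 76, 112, 91.7)
top (array([635., 384.]), array([ -46., -960.]), 25, 93, 175.5)
top (array([379., 222.]), array([ 462., -172.]), 52, 55, 89.8)
[ 0.38 -1.4  -1.29]
```

View pics/w4.png

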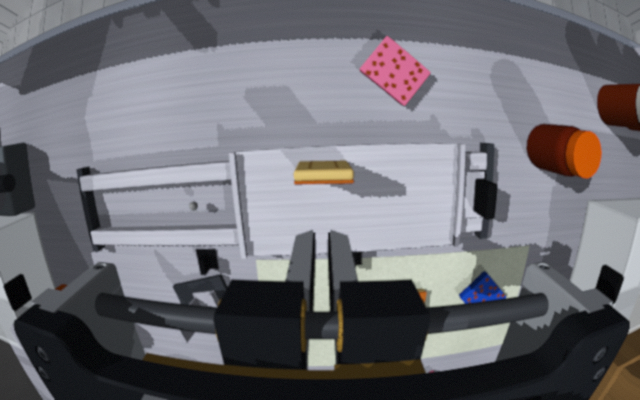

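Slab A still stands on the tray at pixel (324,172). Next I go past its far side, come down, and pull the top towards -x.

Call:
jog_arm --commands '[{"dx": 0.75, "dy": 0.08, "dz": 0, "ax": 0.04, "ay": -0.14, "az": -0.13, "gripper": 1}, {"dx": 0.75, "dy": 0, "dz": 0, "ax": 0, "ay": 0, "az": 0, "gripper": 1}, {"dx": 0, "dy": 0, "dz": 1, "ax": 0, "ay": 0, "az": 0, "gripper": 1}, {"dx": 0, "dy": 0, "dz": 1, "ax": 0, "ay": 0, "az": 0, "gripper": 1}, {"dx": 0, "dy": 0, "dz": 0.9, "ax": 0, "ay": 0, "az": 0, "gripper": 1}, {"dx": 0, "dy": 0, "dz": 0, "ax": 0, "ay": 0, "az": 0, "gripper": 1}]'

```text
clock: 21.5
eef_pos: [701.7, -56.9, 88.8]
eef_rot: [-3.141, 0.005, -0.002]
wrist_force: [1.0, -0.0, 0.1]
finger_gap: 0.2
finger_force: 0.0
```

Call:
jog_arm --commands '[{"dx": -0.2, "dy": 0, "dz": 0, "ax": 0, "ay": 0, "az": 0, "gripper": 1}, {"dx": -0.2, "dy": 0, "dz": 0, "ax": 0, "ay": 0, "az": 0, "gripper": 1}, {"dx": -0.2, "dy": 0, "dz": 0, "ax": 0, "ay": 0, "az": 0, "gripper": 1}, {"dx": -0.2, "dy": 0, "dz": 0, "ax": 0, "ay": 0, "az": 0, "gripper": 1}, {"dx": -0.2, "dy": 0, "dz": 0, "ax": 0, "ay": 0, "az": 0, "gripper": 1}, {"dx": -0.2, "dy": 0, "dz": 0, "ax": 0, "ay": 0, "az": 0, "gripper": 1}, {"dx": 0, "dy": 0, "dz": 0, "ax": 0, "ay": 0, "az": 0, "gripper": 1}, {"dx": 0, "dy": 0, "dz": -1, "ax": 0, "ay": 0, "az": 0, "gripper": 1}, {"dx": 0, "dy": 0, "dz": -1, "ax": 0, "ay": 0, "az": 0, "gripper": 1}]'

```text
clock: 22.62
eef_pos: [655.4, -55.8, 172.4]
eef_rot: [3.14, 0.001, -0.001]
wrist_force: [-0.2, 0.1, 0.0]
finger_gap: 0.5
finger_force: 0.0
```

Call:
jog_arm --commands '[{"dx": -1, "dy": 0.5, "dz": -0.9, "ax": 0, "ay": 0, "az": -1, "gripper": 0.05}, {"dx": -1, "dy": 0, "dz": 0, "ax": 0, "ay": 0, "az": -1, "gripper": 0.05}, {"dx": 0, "dy": 0, "dz": 0, "ax": 0, "ay": 0, "az": -1, "gripper": 0.05}, {"dx": 0, "dy": 0, "dz": 0, "ax": 0, "ay": 0, "az": -1, "gripper": 0.05}, {"dx": 0, "dy": 0, "dz": 0, "ax": 0, "ay": 0, "az": -1, "gripper": 0.05}, {"dx": 0, "dy": 0, "dz": 0, "ax": 0, "ay": 0, "az": -1, "gripper": 0.05}, {"dx": 0, "dy": 0, "dz": 0, "ax": 0, "ay": 0, "az": -1, "gripper": 0.05}, {"dx": 0, "dy": 0, "dz": 0, "ax": 0, "ay": 0, "az": -1, "gripper": 0.05}, {"dx": 0, "dy": 0, "dz": 0, "ax": 0, "ay": 0, "az": -1, "gripper": 0.05}]'

```text
clock: 23.75
eef_pos: [576.2, -82.6, 207.8]
eef_rot: [-3.141, 0.002, 1.575]
wrist_force: [-0.4, 0.4, -0.4]
finger_gap: 87.2
finger_force: 0.0
```

```bash
python3 look.py w5
```

```text
wrist (array([401., 366.]), array([ 732., -399.]), 30, 437, 0.0)
wrist (array([229., 228.]), array([ 460., -154.]), 55, 57, 88.4)
top (array([635., 384.]), array([ -46., -960.]), 25, 93, 175.5)
top (array([384., 222.]), array([ 462., -190.]), 19, 52, 178.9)
top (array([447., 144.]), array([ 719., -403.]), 60, 62, 134.4)
top (array([529., 117.]), array([ 811., -678.]), 79, 85, 89.7)
[-0.2043  0.3759  1.4332 -0.0022  1.3325 -0.2049] [576.2 -82.6 207.8] [-3.141e+00  2.000e-03  1.572e+00]
```

View pics/w5.png

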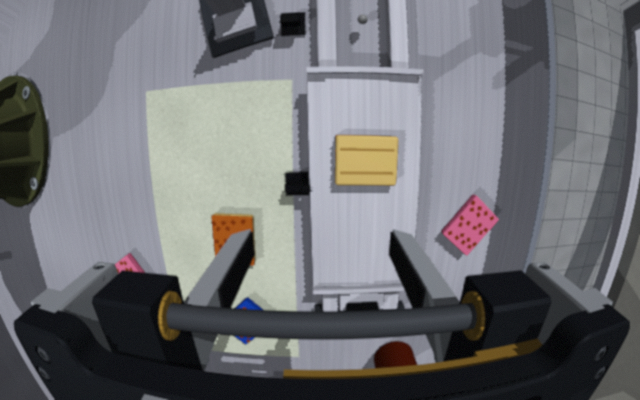

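Slab A now lies flat on the tray, plain scored face up, at pixel (366,160). Slab B at (233,240) is partly hidden behind a finger, so I'll move over it and measure both.

Call:
jog_arm --commands '[{"dx": -0.5, "dy": -0.95, "dz": 0, "ax": 0, "ay": 0, "az": 0, "gripper": 0.05}, {"dx": -0.5, "dy": -0.95, "dz": 0, "ax": 0, "ay": 0, "az": 0, "gripper": 0.05}, {"dx": -0.5, "dy": -0.95, "dz": 0.8, "ax": 0, "ay": 0, "az": 0, "gripper": 0.05}, {"dx": 0, "dy": 0, "dz": 0.9, "ax": 0, "ay": 0, "az": 0, "gripper": 0.05}, {"dx": 0, "dy": 0, "dz": 0.8, "ax": 0, "ay": 0, "az": 0, "gripper": 0.05}, {"dx": 0, "dy": 0, "dz": 0, "ax": 0, "ay": 0, "az": 0, "gripper": 0.05}]'

```text
clock: 24.6
eef_pos: [461.0, -142.4, 106.5]
eef_rot: [-3.138, 0.001, 1.566]
wrist_force: [0.1, -0.1, 0.6]
finger_gap: 89.4
finger_force: 0.0
```

```bash
python3 look.py w6; python3 -c "
from h import *
for n,f in (('w5',True),('w6t',False)):
    c=dict(np.load(f'pics/{n}.npz'))
    print(n,slabs(c,f,z=44,amin=100,lo=(17,90,120),hi=(28,255,255)))"
```

```text
wrist (array([403., 368.]), array([ 576., -351.]), 25, 314, 0.1)
wrist (array([320., 224.]), array([ 458., -162.]), 54, 71, 88.0)
top (array([635., 384.]), array([ -46., -960.]), 25, 93, 175.5)
top (array([342., 171.]), array([632., -56.]), 53, 63, 179.5)
top (array([447., 144.]), array([ 719., -403.]), 60, 62, 134.4)
top (array([529., 117.]), array([ 811., -677.]), 79, 83, 89.7)
[-0.3741  0.2732  1.8182 -0.0025  1.049  -0.3695] [ 462.4 -142.8  108.9] [3.141e+00 2.000e-03 1.567e+00]
w5 [(array([365., 160.]), array([625., -52.]), 55, 68, 179.3)]
w6t [(array([342., 170.]), array([628., -54.]), 52, 65, 179.5)]
```

Call:
jog_arm --commands '[{"dx": 0, "dy": -0.07, "dz": 0.8, "ax": 0, "ay": 0, "az": 0.17, "gripper": 0.05}, {"dx": 0, "dy": 0, "dz": 0.8, "ax": 0, "ay": 0, "az": 0, "gripper": 0.05}, {"dx": 0, "dy": 0, "dz": 0.6, "ax": 0, "ay": 0, "az": 0, "gripper": 0.05}, {"dx": 0, "dy": 0, "dz": 0.2, "ax": 0, "ay": 0, "az": 0, "gripper": 0.05}, {"dx": 0, "dy": 0, "dz": 0, "ax": 0, "ay": 0, "az": 0, "gripper": 0.05}]'

```text
clock: 25.32
eef_pos: [459.6, -143.1, 12.8]
eef_rot: [3.141, 0.002, 1.539]
wrist_force: [-0.1, 0.3, 1.0]
finger_gap: 89.3
finger_force: 0.0
```

Call:
jog_arm --commands '[{"dx": 0, "dy": 0, "dz": 0.06, "ax": 0, "ay": 0, "az": 0, "gripper": 1}, {"dx": 0, "dy": 0, "dz": 0, "ax": 0, "ay": 0, "az": 0, "gripper": 1}, {"dx": 0, "dy": 0, "dz": 0, "ax": 0, "ay": 0, "az": 0, "gripper": 1}, {"dx": 0, "dy": 0, "dz": 0, "ax": 0, "ay": 0, "az": 0, "gripper": 1}, {"dx": 0, "dy": 0, "dz": -0.3, "ax": 0, "ay": 0, "az": 0, "gripper": 1}, {"dx": 0, "dy": 0, "dz": -0.7, "ax": 0, "ay": 0, "az": 0, "gripper": 1}]' --squeeze 40

```text
clock: 26.08
eef_pos: [458.5, -142.6, 49.8]
eef_rot: [-3.139, 0.001, 1.54]
wrist_force: [0.2, 0.6, -0.4]
finger_gap: 55.4
finger_force: 40.0
```

Call:
jog_arm --commands '[{"dx": 0, "dy": 0, "dz": -1, "ax": 0, "ay": 0, "az": 0, "gripper": 1}, {"dx": 0, "dy": 0, "dz": -1, "ax": 0, "ay": 0, "az": 0.98, "gripper": 1}, {"dx": 0, "dy": 0, "dz": -1, "ax": 0, "ay": 0, "az": 0.98, "gripper": 1}, {"dx": 0, "dy": 0, "dz": -0.9, "ax": 0, "ay": 0, "az": 0.98, "gripper": 1}, {"dx": 0, "dy": 0, "dz": 0, "ax": 0, "ay": 0, "az": 0.98, "gripper": 1}, {"dx": 0, "dy": 0, "dz": 0, "ax": 0, "ay": 0, "az": 0.98, "gripper": 1}, {"dx": 0, "dy": 0, "dz": 0, "ax": 0, "ay": 0, "az": 0.98, "gripper": 1}, {"dx": 0, "dy": 0, "dz": 0, "ax": 0, "ay": 0, "az": 0.98, "gripper": 1}, {"dx": 0, "dy": 0, "dz": 0, "ax": 0, "ay": 0, "az": 0.98, "gripper": 1}, {"dx": 0, "dy": 0, "dz": 0, "ax": 0, "ay": 0, "az": 0.98, "gripper": 1}]'

```text
clock: 27.32
eef_pos: [458.9, -142.4, 206.3]
eef_rot: [3.139, 0.0, -0.005]
wrist_force: [-0.7, 0.6, -0.4]
finger_gap: 55.3
finger_force: 40.0
```

Call:
jog_arm --commands '[{"dx": 0.9, "dy": -0.1, "dz": 0, "ax": 0, "ay": 0, "az": 0, "gripper": 1}, {"dx": 0.9, "dy": -0.1, "dz": 0, "ax": 0, "ay": 0, "az": 0, "gripper": 1}, {"dx": 0.9, "dy": -0.1, "dz": 0, "ax": 0, "ay": 0, "az": 0, "gripper": 1}, {"dx": 0.9, "dy": -0.1, "dz": 0, "ax": 0, "ay": 0, "az": 0, "gripper": 1}, {"dx": 0.9, "dy": -0.1, "dz": 0, "ax": 0, "ay": 0, "az": 0, "gripper": 1}, {"dx": 0, "dy": 0, "dz": 0, "ax": 0, "ay": 0, "az": 0, "gripper": 1}]'

```text
clock: 28.08
eef_pos: [640.1, -121.8, 205.0]
eef_rot: [3.14, 0.001, 0.001]
wrist_force: [-0.7, 0.4, -1.1]
finger_gap: 55.7
finger_force: 40.0
```

```bash
python3 -c "
from tilt import *
from cell import manip
s=manip.read_state(); R=Rn.from_euler('xyz',s['eef_rot']); print(s['eef_pos'],s['finger_gap'],rows(R,Rm))
for a,b in ((R0,Rm),(Rm,Rf)):
    for t in (0,.5,1): print(ik(np.array([640,-125,205.]),a*Rn.from_rotvec(t*(a.inv()*b).as_rotvec())))"
```

```text
[ 640.0610882  -121.84303707  205.00941076] 55.68043270585035 (8, array([ 0.71 ,  0.511, -0.293]))
[-0.25  0.54  1.2   1.4   0.  ]
[-0.48  0.51  1.36  1.31  0.  ]
[-0.63  0.71  1.35  1.6   0.  ]
[-0.63  0.71  1.35  1.6   0.  ]
[-0.61  0.45  1.83  1.08  0.  ]
[-0.41  0.45  2.1   1.03  0.  ]
```

Call:
jog_arm --commands '[{"dx": 0, "dy": 0, "dz": 0, "ax": 0.71, "ay": 0.51, "az": -0.294, "gripper": 1}, {"dx": 0, "dy": 0, "dz": 0, "ax": 0.71, "ay": 0.51, "az": -0.294, "gripper": 1}, {"dx": 0, "dy": 0, "dz": 0, "ax": 0.71, "ay": 0.51, "az": -0.294, "gripper": 1}, {"dx": 0, "dy": 0, "dz": 0, "ax": 0.71, "ay": 0.51, "az": -0.294, "gripper": 1}, {"dx": 0, "dy": 0, "dz": 0, "ax": 0.71, "ay": 0.51, "az": -0.294, "gripper": 1}, {"dx": 0, "dy": 0, "dz": 0, "ax": 0.71, "ay": 0.51, "az": -0.294, "gripper": 1}, {"dx": 0, "dy": 0, "dz": 0, "ax": 0.71, "ay": 0.51, "az": -0.294, "gripper": 1}, {"dx": 0, "dy": 0, "dz": 0, "ax": 0.71, "ay": 0.51, "az": -0.294, "gripper": 1}]'

```text
clock: 29.08
eef_pos: [638.5, -122.9, 206.8]
eef_rot: [-2.092, -0.791, -0.001]
wrist_force: [0.6, 0.3, -0.7]
finger_gap: 55.1
finger_force: 40.0
```

Call:
jog_arm --commands '[{"dx": 0, "dy": 0, "dz": 0, "ax": -0.71, "ay": 0.51, "az": -0.295, "gripper": 1}, {"dx": 0, "dy": 0, "dz": 0, "ax": -0.71, "ay": 0.51, "az": -0.295, "gripper": 1}, {"dx": 0, "dy": 0, "dz": 0, "ax": -0.71, "ay": 0.51, "az": -0.295, "gripper": 1}, {"dx": 0, "dy": 0, "dz": 0, "ax": -0.71, "ay": 0.51, "az": -0.295, "gripper": 1}, {"dx": 0, "dy": 0, "dz": 0, "ax": -0.71, "ay": 0.51, "az": -0.295, "gripper": 1}, {"dx": 0, "dy": 0, "dz": 0, "ax": -0.71, "ay": 0.51, "az": -0.295, "gripper": 1}, {"dx": 0, "dy": 0, "dz": 0, "ax": -0.71, "ay": 0.51, "az": -0.295, "gripper": 1}, {"dx": 0, "dy": 0, "dz": 0, "ax": -0.71, "ay": 0.51, "az": -0.295, "gripper": 1}, {"dx": 0, "dy": 0, "dz": 0, "ax": 0, "ay": 0, "az": 0, "gripper": 1}]'

```text
clock: 30.2
eef_pos: [638.7, -120.5, 205.1]
eef_rot: [-2.495, -1.567, -0.637]
wrist_force: [0.8, 1.2, -0.8]
finger_gap: 55.4
finger_force: 40.0
```

```bash
python3 st.py
```

```text
[-0.409  0.449  2.115  2.652  1.046 -1.309] [ 638.7 -120.5  205.1] [ 0.8  1.2 -0.8]
[-0.59  0.18 -0.14]
```

Call:
jog_arm --commands '[{"dx": 0, "dy": 0.06, "dz": 0.34, "ax": -0.05, "ay": 0, "az": 0, "gripper": 1}, {"dx": -0.5, "dy": 0.06, "dz": 0.34, "ax": 0, "ay": 0, "az": 0, "gripper": 1}, {"dx": -0.7, "dy": 0, "dz": 0, "ax": 0, "ay": 0, "az": 0, "gripper": 1}, {"dx": -0.7, "dy": 0, "dz": 0, "ax": 0, "ay": 0, "az": 0, "gripper": 1}, {"dx": -0.5, "dy": 0, "dz": 0, "ax": 0, "ay": 0, "az": 0, "gripper": 1}, {"dx": -0.3, "dy": 0, "dz": 0, "ax": 0, "ay": 0, "az": 0, "gripper": 1}, {"dx": 0, "dy": 0, "dz": 0, "ax": 0, "ay": 0, "az": 0, "gripper": 1}]'

```text
clock: 31.08
eef_pos: [666.9, -126.9, 97.5]
eef_rot: [-2.297, -1.568, -0.844]
wrist_force: [-0.2, -0.4, -1.0]
finger_gap: 55.7
finger_force: 40.0
```

```bash
python3 st.py; python3 mix.py d
```

```text
[-0.391  0.761  1.997  2.723  1.216 -1.416] [ 666.9 -126.9   97.5] [-0.2 -0.4 -1. ]
[-0.02  0.11 -0.13]
```

View pics/d_mix.png

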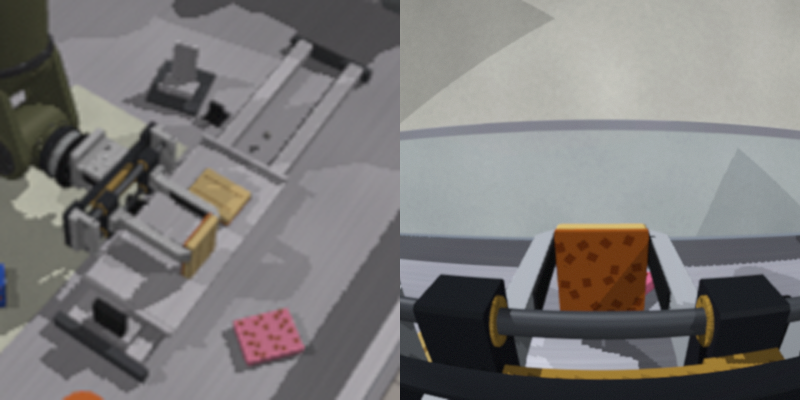

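Slab B is held upright beside slab A, which still lies flat at left pixel (222,193). I'll lower it gently.

Call:
jog_arm --commands '[{"dx": -0.22, "dy": 0, "dz": 0, "ax": 0, "ay": 0, "az": 0, "gripper": 1}, {"dx": 0, "dy": 0, "dz": 0, "ax": 0, "ay": 0, "az": 0, "gripper": 1}]'

```text
clock: 31.48
eef_pos: [666.4, -126.5, 88.3]
eef_rot: [-2.489, -1.568, -0.653]
wrist_force: [-0.1, 0.5, 0.3]
finger_gap: 55.4
finger_force: 40.0
```

Call:
jog_arm --commands '[{"dx": -0.05, "dy": 0, "dz": 0, "ax": 0, "ay": 0, "az": 0, "gripper": 1}, {"dx": 0, "dy": 0, "dz": 0, "ax": 0, "ay": 0, "az": 0, "gripper": 1}]'

```text
clock: 31.72
eef_pos: [666.4, -126.6, 86.7]
eef_rot: [-2.424, -1.568, -0.718]
wrist_force: [-0.6, -0.3, 0.2]
finger_gap: 55.3
finger_force: 40.0
```

Call:
jog_arm --commands '[{"dx": -0.04, "dy": 0, "dz": 0, "ax": 0, "ay": 0, "az": 0, "gripper": 1}, {"dx": 0, "dy": 0, "dz": 0, "ax": 0, "ay": 0, "az": 0, "gripper": 1}]'

```text
clock: 31.98
eef_pos: [666.6, -126.6, 85.9]
eef_rot: [-1.478, -1.569, -1.664]
wrist_force: [-1.4, -0.1, 4.2]
finger_gap: 56.0
finger_force: 40.0
```

Call:
jog_arm --commands '[{"dx": -0.03, "dy": 0, "dz": 0, "ax": 0, "ay": 0, "az": 0, "gripper": 1}, {"dx": 0, "dy": 0, "dz": 0, "ax": 0, "ay": 0, "az": 0, "gripper": 1}]'

```text
clock: 32.22
eef_pos: [666.9, -126.7, 85.8]
eef_rot: [-0.337, -1.568, -2.805]
wrist_force: [-4.6, 0.9, 11.1]
finger_gap: 55.4
finger_force: 40.0
```

Contact at 11 N. I'll relieve it, release, back out upward and return to tool down.

Call:
jog_arm --commands '[{"dx": 0.03, "dy": 0, "dz": 0, "ax": 0, "ay": 0, "az": 0, "gripper": 1}, {"dx": 0, "dy": 0, "dz": 0, "ax": 0, "ay": 0, "az": 0, "gripper": 1}, {"dx": 0, "dy": 0, "dz": 0, "ax": 0, "ay": 0, "az": 0, "gripper": 0.2}, {"dx": 0, "dy": 0, "dz": 0, "ax": 0, "ay": 0, "az": 0, "gripper": 0.1}, {"dx": 0, "dy": 0, "dz": 0, "ax": 0, "ay": 0, "az": 0, "gripper": 0.0}, {"dx": 0, "dy": 0, "dz": 0, "ax": 0, "ay": 0, "az": 0, "gripper": 0.0}]'

```text
clock: 32.98
eef_pos: [666.4, -126.6, 85.0]
eef_rot: [-2.49, -1.568, -0.652]
wrist_force: [0.0, -0.3, 0.0]
finger_gap: 91.8
finger_force: 0.0
```

Call:
jog_arm --commands '[{"dx": 0.7, "dy": 0, "dz": 0, "ax": 0, "ay": 0, "az": 0, "gripper": 0}, {"dx": 1, "dy": 0, "dz": 0, "ax": 0, "ay": 0, "az": 0, "gripper": 0}, {"dx": 1, "dy": 0, "dz": -0.3, "ax": 0, "ay": 0, "az": 0, "gripper": 0}, {"dx": 0.3, "dy": 0, "dz": -0.3, "ax": 0, "ay": 0, "az": 0, "gripper": 0}]'

```text
clock: 33.48
eef_pos: [642.5, -126.7, 207.9]
eef_rot: [-0.171, -1.569, -2.971]
wrist_force: [0.2, -0.2, -0.4]
finger_gap: 94.0
finger_force: 0.0
```

Call:
jog_arm --commands '[{"dx": 0, "dy": 0, "dz": 0, "ax": 0.71, "ay": -0.51, "az": 0.295, "gripper": 0}, {"dx": 0, "dy": 0, "dz": 0, "ax": 0.71, "ay": -0.51, "az": 0.295, "gripper": 0}, {"dx": 0, "dy": 0, "dz": 0, "ax": 0.71, "ay": -0.51, "az": 0.295, "gripper": 0}, {"dx": 0, "dy": 0, "dz": 0, "ax": 0.71, "ay": -0.51, "az": 0.295, "gripper": 0}, {"dx": 0, "dy": 0, "dz": 0, "ax": 0.71, "ay": -0.51, "az": 0.295, "gripper": 0}, {"dx": 0, "dy": 0, "dz": 0, "ax": 0.71, "ay": -0.51, "az": 0.295, "gripper": 0}, {"dx": 0, "dy": 0, "dz": 0, "ax": 0.71, "ay": -0.51, "az": 0.295, "gripper": 0}, {"dx": 0, "dy": 0, "dz": 0, "ax": 0.71, "ay": -0.51, "az": 0.295, "gripper": 0}]'

```text
clock: 34.48
eef_pos: [642.6, -126.9, 205.5]
eef_rot: [-2.093, -0.785, -0.004]
wrist_force: [0.2, 1.0, -0.7]
finger_gap: 93.9
finger_force: 0.0
```

Call:
jog_arm --commands '[{"dx": 0, "dy": 0, "dz": 0, "ax": -0.71, "ay": -0.51, "az": 0.294, "gripper": 1}, {"dx": 0, "dy": 0, "dz": 0, "ax": -0.71, "ay": -0.51, "az": 0.294, "gripper": 1}, {"dx": 0, "dy": 0, "dz": 0, "ax": -0.71, "ay": -0.51, "az": 0.294, "gripper": 1}, {"dx": 0, "dy": 0, "dz": 0, "ax": -0.71, "ay": -0.51, "az": 0.294, "gripper": 1}, {"dx": 0, "dy": 0, "dz": 0, "ax": -0.71, "ay": -0.51, "az": 0.294, "gripper": 1}, {"dx": 0, "dy": 0, "dz": 0, "ax": -0.71, "ay": -0.51, "az": 0.294, "gripper": 1}, {"dx": 0, "dy": 0, "dz": 0, "ax": -0.71, "ay": -0.51, "az": 0.294, "gripper": 1}, {"dx": 0, "dy": 0, "dz": 0, "ax": -0.71, "ay": -0.51, "az": 0.294, "gripper": 1}, {"dx": 0, "dy": 0, "dz": 0, "ax": 0, "ay": 0, "az": 0, "gripper": 1}]'

```text
clock: 35.6
eef_pos: [643.5, -124.7, 205.1]
eef_rot: [3.141, -0.002, -0.003]
wrist_force: [0.2, -0.2, -0.2]
finger_gap: 7.3
finger_force: 0.0
```

```bash
python3 -c "
from tilt import *
from cell import manip
s=manip.read_state();R=Rn.from_euler('xyz',s['eef_rot']); print(s['eef_pos'],(R.inv()*R0).as_rotvec(degrees=True).round(2))"; python3 look.py w7
```

```text
[ 643.47145126 -124.6506847   205.07075844] [ 0.03 -0.11 -0.19]
wrist (array([617., 382.]), array([  -48., -1223.]), 184, 636, 64.1)
wrist (array([544., 151.]), array([ 687., -442.]), 80, 103, 98.9)
top (array([635., 384.]), array([ -46., -960.]), 25, 93, 175.5)
top (array([447., 144.]), array([ 720., -402.]), 62, 63, 43.3)
top (array([529., 117.]), array([ 811., -678.]), 79, 86, 89.7)
[-0.2508  0.5437  1.1985  0.0025  1.3971  1.3243] [ 642.8 -126.2  204.9] [-3.14e+00 -3.00e-03 -5.00e-03]
```

View pics/w7.png

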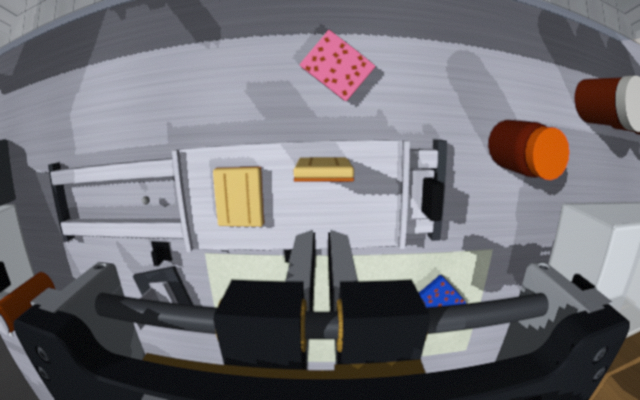

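Slab B stands at (324,170), and slab A lies plain side up at (240,197). I'll topple B the same way.

Call:
jog_arm --commands '[{"dx": 0.75, "dy": 0, "dz": 0, "ax": 0, "ay": 0, "az": 0, "gripper": 1}, {"dx": 0.75, "dy": 0, "dz": 0, "ax": 0, "ay": 0, "az": 0, "gripper": 1}, {"dx": 0, "dy": 0, "dz": 1, "ax": 0, "ay": 0, "az": 0, "gripper": 1}, {"dx": 0, "dy": 0, "dz": 1, "ax": 0, "ay": 0, "az": 0, "gripper": 1}, {"dx": 0, "dy": 0, "dz": 0.9, "ax": 0, "ay": 0, "az": 0, "gripper": 1}, {"dx": 0, "dy": 0, "dz": 0, "ax": 0, "ay": 0, "az": 0, "gripper": 1}]'

```text
clock: 36.45
eef_pos: [701.4, -127.7, 86.7]
eef_rot: [-3.14, 0.002, -0.007]
wrist_force: [-0.2, 0.6, 0.5]
finger_gap: 0.5
finger_force: 0.0
```

Call:
jog_arm --commands '[{"dx": -0.2, "dy": 0, "dz": 0, "ax": 0, "ay": 0, "az": 0, "gripper": 1}, {"dx": -0.2, "dy": 0, "dz": 0, "ax": 0, "ay": 0, "az": 0, "gripper": 1}, {"dx": -0.2, "dy": 0, "dz": 0, "ax": 0, "ay": 0, "az": 0, "gripper": 1}, {"dx": -0.2, "dy": 0, "dz": 0, "ax": 0, "ay": 0, "az": 0, "gripper": 1}, {"dx": -0.2, "dy": 0, "dz": 0, "ax": 0, "ay": 0, "az": 0, "gripper": 1}, {"dx": -0.2, "dy": 0, "dz": 0, "ax": 0, "ay": 0, "az": 0, "gripper": 1}, {"dx": 0, "dy": 0, "dz": 0, "ax": 0, "ay": 0, "az": 0, "gripper": 1}, {"dx": 0, "dy": 0, "dz": -1, "ax": 0, "ay": 0, "az": 0, "gripper": 1}, {"dx": 0, "dy": 0, "dz": -1, "ax": 0, "ay": 0, "az": 0, "gripper": 1}]'

```text
clock: 37.58
eef_pos: [655.0, -126.5, 170.3]
eef_rot: [3.141, -0.002, -0.006]
wrist_force: [-0.2, 0.7, 0.5]
finger_gap: 0.9
finger_force: 0.0
```

Call:
jog_arm --commands '[{"dx": -0.6, "dy": 1, "dz": -0.5, "ax": 0, "ay": 0, "az": -1, "gripper": 0.2}, {"dx": 0, "dy": 0, "dz": 0, "ax": 0, "ay": 0, "az": -1, "gripper": 0.2}, {"dx": 0, "dy": 0, "dz": 0, "ax": 0, "ay": 0, "az": -1, "gripper": 0.2}, {"dx": 0, "dy": 0, "dz": 0, "ax": 0, "ay": 0, "az": -1, "gripper": 0.2}, {"dx": 0, "dy": 0, "dz": 0, "ax": 0, "ay": 0, "az": -1, "gripper": 0.2}, {"dx": 0, "dy": 0, "dz": 0, "ax": 0, "ay": 0, "az": -1, "gripper": 0.2}, {"dx": 0, "dy": 0, "dz": 0, "ax": 0, "ay": 0, "az": -1, "gripper": 0.2}, {"dx": 0, "dy": 0, "dz": 0, "ax": 0, "ay": 0, "az": -1, "gripper": 0.2}, {"dx": 0, "dy": 0, "dz": 0, "ax": 0, "ay": 0, "az": -1, "gripper": 0.2}]'

```text
clock: 38.7
eef_pos: [630.9, -166.3, 189.5]
eef_rot: [3.139, 0.001, 1.57]
wrist_force: [-0.5, -0.2, -0.5]
finger_gap: 75.4
finger_force: 0.0
```

```bash
python3 look.py w8|tail -1;  python3 -c "
from h import *
for n,f in (('w8',True),('w8t',False)):
    c=dict(np.load(f'pics/{n}.npz'))
    for s in slabs(c,f,z=44,amin=100,lo=(17,90,120),hi=(28,255,255)): print(n,s)"
```

```text
[-0.314   0.5479  1.2282 -0.      1.3631 -0.3101] [ 630.8 -166.4  189.4] [3.139e+00 1.000e-03 1.567e+00]
w8 (array([316., 152.]), array([ 625., -125.]), 54, 68, 179.8)
w8 (array([321.,  59.]), array([631., -28.]), 54, 67, 179.9)
w8t (array([360., 169.]), array([ 627., -115.]), 32, 66, 179.2)
w8t (array([334., 168.]), array([634., -28.]), 52, 65, 179.6)
```

View pics/w8.png

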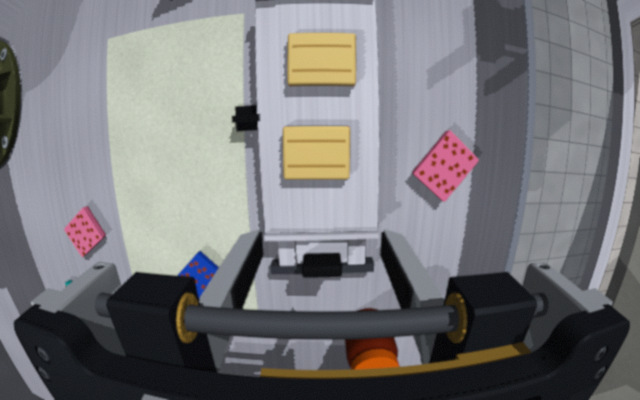

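Both slabs lie flat, plain face up, at (321,59) and (316,152). Slab A was nudged about 25 mm along the tray but is well within limits, and the tray is still at the load tab. Next I grip the handle at (322,264).

Call:
jog_arm --commands '[{"dx": -0.7, "dy": 0, "dz": 0, "ax": 0, "ay": 0, "az": 0, "gripper": 0.2}, {"dx": -0.7, "dy": 0, "dz": 0, "ax": 0, "ay": 0, "az": 0, "gripper": 0.2}, {"dx": -0.7, "dy": 0, "dz": 0, "ax": 0, "ay": 0, "az": 0, "gripper": 0.2}, {"dx": 0, "dy": 0, "dz": 0.8, "ax": 0, "ay": 0, "az": 0, "gripper": 0.2}, {"dx": 0, "dy": 0, "dz": 0.8, "ax": 0, "ay": 0, "az": 0, "gripper": 0.2}, {"dx": 0, "dy": 0, "dz": 0, "ax": 0, "ay": 0, "az": 0, "gripper": 0.2}]'

```text
clock: 39.55
eef_pos: [629.4, -250.0, 123.2]
eef_rot: [-3.14, -0.001, 1.561]
wrist_force: [-0.4, 0.0, 0.1]
finger_gap: 75.3
finger_force: 0.0
```

Run:
```python
from cell import manip,cams
from h import *
c=cams.camera("wrist"); cv2.imwrite("pics/w9.png",c["image"][:,:,::-1])
print(manip.read_state()["eef_pos"])
W=c["world_to_cam"]
for hd in ([631.6,-252,66.],[631.6,-245,66.]):
    q=W[:3,:3]@np.array(hd)+W[:3,3]; n=np.hypot(*q[:2]); th=np.arctan2(n,q[2]); print(c["cx"]+c["fx"]*th*q[0]/n,c["cy"]+c["fx"]*th*q[1]/n)
g=c["image"].max(2)[:, 285:360]<60
m=cv2.connectedComponentsWithStats(g[120:280].astype(np.uint8)); print([(s[0]+285,s[1]+120,s[2],s[3],s[4]) for s in m[2][1:] if s[4]>150])
```

```text
[ 630.23517072 -250.30995801  125.421391  ]
325.3898102982005 221.37781078306682
325.33692626618335 212.85897305019796
[(np.int32(287), np.int32(200), np.int32(70), np.int32(32), np.int32(1690))]
```

Call:
jog_arm --commands '[{"dx": 0, "dy": 0, "dz": 0.8, "ax": 0, "ay": 0, "az": 0, "gripper": 0.2}, {"dx": 0, "dy": 0, "dz": 0.85, "ax": 0, "ay": 0, "az": 0, "gripper": 0.2}, {"dx": 0, "dy": 0, "dz": 0, "ax": 0, "ay": 0, "az": 0, "gripper": 0.3}, {"dx": 0, "dy": 0, "dz": 0, "ax": 0, "ay": 0, "az": 0, "gripper": 1}, {"dx": 0, "dy": 0, "dz": 0, "ax": 0, "ay": 0, "az": 0, "gripper": 1}, {"dx": 0, "dy": 0, "dz": 0, "ax": 0, "ay": 0, "az": 0, "gripper": 1}, {"dx": 0, "dy": 0, "dz": 0, "ax": 0, "ay": 0, "az": 0, "gripper": 1}]' --squeeze 30

```text
clock: 40.48
eef_pos: [631.5, -250.7, 61.3]
eef_rot: [3.136, 0.002, 1.565]
wrist_force: [3.3, 0.4, 6.1]
finger_gap: 43.4
finger_force: 30.0
```

Call:
jog_arm --commands '[{"dx": 0.1, "dy": 0, "dz": 0, "ax": 0, "ay": 0, "az": 0, "gripper": 1}, {"dx": 0.2, "dy": -0.005, "dz": 0, "ax": 0, "ay": 0, "az": 0, "gripper": 1}, {"dx": 0.3, "dy": -0.007, "dz": 0, "ax": 0, "ay": 0, "az": 0, "gripper": 1}, {"dx": 0.4, "dy": -0.01, "dz": 0, "ax": 0, "ay": 0, "az": 0, "gripper": 1}, {"dx": 0.4, "dy": -0.01, "dz": 0, "ax": 0, "ay": 0, "az": 0, "gripper": 1}, {"dx": 0.4, "dy": -0.01, "dz": 0, "ax": 0, "ay": 0, "az": 0, "gripper": 1}, {"dx": 0.4, "dy": -0.01, "dz": 0, "ax": 0, "ay": 0, "az": 0, "gripper": 1}, {"dx": 0.4, "dy": -0.01, "dz": 0, "ax": 0, "ay": 0, "az": 0, "gripper": 1}, {"dx": 0.3, "dy": -0.01, "dz": 0, "ax": 0, "ay": 0, "az": 0, "gripper": 1}, {"dx": 0.2, "dy": -0.005, "dz": 0, "ax": 0, "ay": 0, "az": 0, "gripper": 1}]'

```text
clock: 41.72
eef_pos: [628.5, -126.5, 61.2]
eef_rot: [3.138, 0.002, 1.565]
wrist_force: [-3.8, -2.3, 10.9]
finger_gap: 43.8
finger_force: 30.0
```

Call:
jog_arm --commands '[{"dx": 0.2, "dy": -0.005, "dz": 0, "ax": 0, "ay": 0, "az": 0, "gripper": 1}, {"dx": 0.3, "dy": -0.01, "dz": 0, "ax": 0, "ay": 0, "az": 0, "gripper": 1}, {"dx": 0.3, "dy": -0.01, "dz": 0, "ax": 0, "ay": 0, "az": 0, "gripper": 1}, {"dx": 0.3, "dy": -0.01, "dz": 0, "ax": 0, "ay": 0, "az": 0, "gripper": 1}, {"dx": 0.2, "dy": -0.005, "dz": 0, "ax": 0, "ay": 0, "az": 0, "gripper": 1}, {"dx": 0.15, "dy": 0, "dz": 0, "ax": 0, "ay": 0, "az": 0, "gripper": 1}, {"dx": 0.1, "dy": 0, "dz": 0, "ax": 0, "ay": 0, "az": 0, "gripper": 1}, {"dx": 0, "dy": 0, "dz": 0, "ax": 0, "ay": 0, "az": 0, "gripper": 1}]'

```text
clock: 42.72
eef_pos: [627.1, -64.6, 61.2]
eef_rot: [3.139, 0.001, 1.565]
wrist_force: [-7.5, 0.7, 13.6]
finger_gap: 43.5
finger_force: 30.0
```

Call:
jog_arm --commands '[{"dx": 0.1, "dy": 0, "dz": 0, "ax": 0, "ay": 0, "az": 0, "gripper": 1}, {"dx": 0.1, "dy": 0, "dz": 0, "ax": 0, "ay": 0, "az": 0, "gripper": 1}, {"dx": 0, "dy": 0, "dz": 0, "ax": 0, "ay": 0, "az": 0, "gripper": 1}]'

```text
clock: 43.1
eef_pos: [626.9, -56.2, 61.2]
eef_rot: [3.139, 0.001, 1.565]
wrist_force: [-10.2, 2.8, 15.8]
finger_gap: 43.6
finger_force: 30.0
```

Call:
jog_arm --commands '[{"dx": 0.07, "dy": 0, "dz": 0, "ax": 0, "ay": 0, "az": 0, "gripper": 1}, {"dx": 0.07, "dy": 0, "dz": 0, "ax": 0, "ay": 0, "az": 0, "gripper": 1}, {"dx": 0, "dy": 0, "dz": 0, "ax": 0, "ay": 0, "az": 0, "gripper": 1}]'

```text
clock: 43.48
eef_pos: [626.8, -50.9, 61.2]
eef_rot: [3.14, 0.001, 1.565]
wrist_force: [-10.8, 0.0, 15.1]
finger_gap: 43.5
finger_force: 30.0
```

Run:
```python
from cell import manip,cams
from h import *
print(manip.read_state()["wrist_force"])
t=cams.camera("top"); 
im=t["image"]; a=cv2.resize(im[150:215,270:345],None,fx=8,fy=8,interpolation=cv2.INTER_CUBIC); cv2.imwrite("pics/t10.png",a[:,:,::-1])
for s in slabs(t,z=44,amin=100,lo=(17,90,120),hi=(28,255,255)): print(s)
```

```text
[-10.83301365   0.0225656   15.05612161]
(array([303., 172.]), array([623.,  71.]), 52, 69, 179.8)
(array([272., 170.]), array([629., 171.]), 52, 66, 0.3)
```

View pics/t10.png

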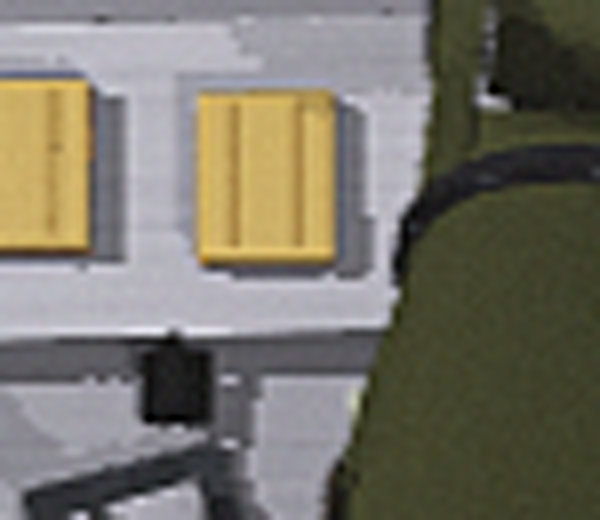

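The pointer tip (175,333) lines up with the season tab (177,385), and the push force has dropped to about zero, so the tray is in the detent. Releasing.

Call:
jog_arm --commands '[{"dx": 0, "dy": 0, "dz": 0, "ax": 0, "ay": 0, "az": 0, "gripper": 0.3}, {"dx": 0, "dy": 0, "dz": 0, "ax": 0, "ay": 0, "az": 0, "gripper": 0.2}, {"dx": 0, "dy": 0, "dz": -0.7, "ax": 0, "ay": 0, "az": 0, "gripper": 0.2}, {"dx": 0, "dy": 0, "dz": -1, "ax": 0, "ay": 0, "az": 0, "gripper": 0.2}, {"dx": 0, "dy": 0, "dz": -1, "ax": 0, "ay": 0, "az": 0, "gripper": 0.2}, {"dx": 0, "dy": 0, "dz": -1, "ax": 0, "ay": 0, "az": 0, "gripper": 0.2}, {"dx": -0.8, "dy": 0, "dz": 0, "ax": 0, "ay": 0, "az": 0, "gripper": 0.2}, {"dx": -0.8, "dy": 0, "dz": 0, "ax": 0, "ay": 0, "az": 0, "gripper": 0.2}, {"dx": -0.8, "dy": 0, "dz": 0, "ax": 0, "ay": 0, "az": 0, "gripper": 0.2}, {"dx": 0, "dy": 0, "dz": 0, "ax": 0, "ay": 0, "az": 0, "gripper": 0.2}]'

```text
clock: 44.78
eef_pos: [625.8, -148.5, 207.1]
eef_rot: [3.14, 0.001, 1.562]
wrist_force: [-1.0, -0.3, 0.1]
finger_gap: 75.1
finger_force: 0.0
```

Run:
```python
from cell import manip,cams
from h import *
t=cams.camera("top"); im=t["image"]
for s in slabs(t,z=44,amin=100,lo=(17,90,120),hi=(28,255,255)): print(s)
a=cv2.resize(im[140:220,220:380],(800,400),interpolation=cv2.INTER_CUBIC); cv2.imwrite("pics/t11.png",a[:,:,::-1])
```

```text
(array([303., 172.]), array([623.,  71.]), 52, 69, 179.8)
(array([272., 170.]), array([629., 171.]), 52, 66, 0.3)
```

View pics/t11.png

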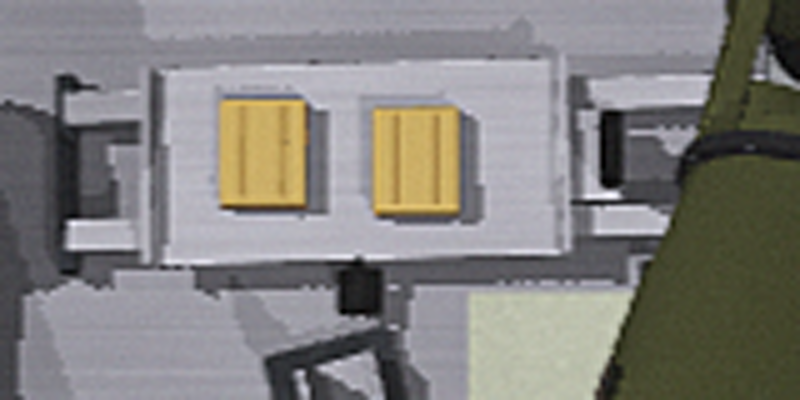

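The tray is aligned, with its pointer at the season tab (358,265). Both slabs lie flat, plain face up, at (263,153) and (416,160), and the gripper is clear. Signing off.

```bash
python3 -c "
from cell import job
print(job.sign_off())"
```

```text
the job is handed in; nothing more can be done
None
```

I handed the job in: both slabs (only two were present) lie crumbed face down on the tray, which is in the seasoning detent, and the jar, shaker and bowl were not touched; sign-off returned no verdict.

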